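# Swing the serving board to the grill and light it with the lamp that latches

## Task

First swing the long bamboo serving board by pushing near its free square end, its round end staying put between the two stub posts of the skewer rack, until it lies parallel to the front of the grill. Then click down the caps of the two push-top lamps to find the one whose cap stays down; stand that lamp, left clicked on, upright on the ring burnt into the board, and put the one that springs back in the wooden tray. Leave the board parallel and everything else on the counter undisturbed.

Things in the scene. Friction and masses are not known exactly. Their poses are not given: they have to be found in the camera images.
- board: loose bamboo board, flat, 90 mm wide, 22 mm thick, 0.3 to 0.65 kg. Origin: underside, centre of its round end (radius 45 mm), about which it pivots; only the rack's posts hold that end back. +x runs along it to the free square end, 270 mm away; z up. First the free end is swung 20 to 50 degrees towards the robot off the goal direction; push its +y edge (45 mm from the midline), which faces the robot
- board_spot (a point): centre of the ring (62 mm across, dark burnt line) on the board's upper face, 215 mm from the board's origin along its +x, 22 mm above the underside
- rack: fixed bamboo skewer rack: foot 120 x 155 x 20 mm, slotted bars to 90 mm, four upright skewers with tops 214 mm above the counter. Origin: underside, centre of the foot. Two stub posts, 24 mm in diameter, 36 mm high, stand at (-45, 92) and (30, 79) mm in its own x, y, at or within 3 mm of the board's round end
- grill_front (a point): middle of the foot of the front face (the long face towards the robot) of the fixed tabletop grill, 225 (x) x 405 (y) x 100 mm, beyond the board; at counter height. Axes are the grill's: x away from its front, y along it. The board must lie along this y (board +x along +y)
- lamp_a: one of two lamps that look alike: upright grey cylinder 52 mm in diameter and 34 mm high, about 0.22 kg, with a white push cap 40 mm in diameter standing 16 mm above it (lamp 50 mm high, 42 mm when pressed). Origin: centre of the underside, z up. Grasp it by the grey cylinder
- lamp_b: the other lamp, same shape and size. The two lamps' places are swapped at random
- cap_a (a joint): press of lamp_a's cap in m: 0 up, 0.008 fully down. It takes 2 to 6 N to push down. One of the two lamps latches (its cap stays down when let go, and does not come up if pressed again), the other springs back up. Latched means more than 0.006, so press it all the way
- cap_b (a joint): press of lamp_b's cap, as for cap_a
- tray: fixed open wooden tray, 166 x 166 mm outside, 154 x 154 mm inside, walls 36 mm high, floor 6 mm thick. Origin: underside, centre
Not all that is in view belongs to the job. Leave any green or orange look-alike of the lamp_b alone.

How it is judged:
By the outcome, as a careful person would: the job done as asked, in the order asked, and still so for the second after the job is handed in, with the robot touching nothing.
It also fails if it takes over 72 s, if anything falls off the work surface, if the arm or the gripper's body presses on something with over 40 N, if the wrist force passes 120 N, or if a joint passes its speed limit or range.

## Robot

A 6-joint arm with a two-finger parallel gripper is mounted at the origin on the work surface. World frame = base frame: x ahead of the robot, y to its left, z up, the work surface at z = 0. Lengths are in mm, angles in degrees, forces in N, time in s.
With the tool pointing down it reaches from about 300 to 850 mm from the base axis. Payload 4.2 kg.
Tool frame: the origin (TCP) lies midway between the tips of the shut fingers; the grasp point (between the pads) lies env.grasp_offset behind it (env.grasp_offset is the distance from the TCP to the grasp point, in mm); y points along the fingers, x is the direction in which the jaws open and shut, and the axes are right-handed (so a half turn about y gives the same grasp; the last joint's range is limited). The gripper opens to 91 mm and grips with 3 to 60 N. Pads are 32 mm wide; open, the fingers measure 118 mm over their backs; the gripper's body (76 mm by 178 mm) begins 60 mm behind the grasp point.
Start: joints at [65.26, 18.312, 89.639, -0, 72.044, -1.146], TCP at [230.153, 526.947, 213.976] pointing down, gripper open.
Joint ranges: [-177.97, 177.97], [-48.28, 115.42], [12.27, 149.76], [-77.06, 257.06], [2.81, 150.46], [-146.56, 146.56]. Speed limits (degrees/s): [147.25, 147.25, 180, 180, 180, 180].

## Interface

Orientations are given as [roll, pitch, yaw] about the fixed x, y, z axes, in that order (R = Rz(yaw) Ry(pitch) Rx(roll)).
In Python, from workcell import state, vision, job, env gives the robot as it stands.
- The arm moves only by the shell command python3 -m handwheel 'ROWS' [FORCE]. ROWS is JSON, a list of rows, each a list of 3 entries, a list of its own where there are three numbers: the finger opening in cm, from 0 to 9.12, then the shift along the tool's x, y, z in cm, then the turn about the tool's y in degrees. A call has 1 to 10 rows; each row is the pose to reach, as a shift and turn from the pose measured when the call began, along the tool's axes at that moment; what a row does not reach only later rows make up. A row lasts 1/10 s, in which the tool goes at most 50 mm and 8.59 degrees, less where a joint would pass 70% of its speed; a pose out of reach is approached as far as the arm can. A call with a gripper value outside its range is refused whole. The fingers move at their own pace and stop on an object; FORCE is the grip in N (left out, the last holds). Time passes only in rows, so rows that repeat a pose let the fingers close. It gives the time, the measured TCP pose, the force and the opening at its end, in the units of the state.
- state(): the state, without advancing time (a new reading comes with each control period).
- vision.grab_frame(name): name is "side" or "top"; returns the picture (420x560x3 uint8, red, green, blue); there is no depth.
- vision.camera_model(name): a dict with "fov_y" (degrees; the focal length in pixels is half the picture's height over the tangent of half this angle, whatever the lens; pixels are square), "cx", "cy" (the principal point, pixels), "distortion" ([k1, k2, p1, p2, k3] as OpenCV has them; the pictures are not rectified), "extrinsics" (4x4, takes a point from world to camera coordinates). Camera axes: x right, y up, looking along -z (the intrinsics and any distortion apply to the point x, -y, -z); pixel columns grow to the right and rows downward; lengths in mm; the calibration is good to about 2 mm. A picture is of the moment at which its call begins. camera_model takes no time and is no camera call.
- job.job_done(): hands the job in, once; it reports no verdict.
The state is a dict: "time_s": time; "qpos": joint angles; "qvel": joint speeds; "effort": joint torques, N m; "ee_pos": TCP position; "ee_rot": TCP orientation; "force": force on the tool from outside, world axes, zero at the start; "torque": the same for the moment, N m; "gripper_width": finger opening in mm.
Only numpy, scipy, OpenCV 4.12 (cv2) and the standard library are available. Lean on these libraries where they do the work, as an engineer would, in place of code of your own. Each camera call takes 0.05 s, during which the arm holds its last target.

## Working session

There is one attempt and no reset: what is moved stays moved. The work goes in short steps, Python scripts to look and compute and a shell command to move; the robot and the scene stay as the last step left them, time stands still between calls to the robot, and variables do not carry over. Pictures are saved under pics/ and viewed, and the job is handed in when it is done.

```bash
ls; mkdir -p pics; python3 - <<'E'
from workcell import state, vision, job, env
import cv2
print(state(), env.grasp_offset)
for n in("side","top"):
    im=vision.grab_frame(n); cv2.imwrite(f"pics/{n}0.png",im[:,:,::-1]); print(n,vision.camera_model(n))
E
```

```text
pics
{'time_s': 0.0, 'qpos': array([ 6.52607339e+01,  1.83529232e+01,  8.97055321e+01, -9.27737622e-04,
        7.20423875e+01, -1.14683271e+00]), 'qvel': array([-0.01475727,  0.05580805,  0.07957946, -0.01987524,  0.00681388,
        0.08329265]), 'effort': array([-1.80700987e-03, -4.12476611e+01, -2.31970793e+01,  7.22609460e-02,
        4.57970705e-02, -1.23285886e-04]), 'ee_pos': array([229.93893406, 526.48939304, 213.11333493]), 'ee_rot': array([-89.99886353,   0.10084026,  66.4078544 ]), 'force': array([-0.23359411, -0.51712852,  0.56090322]), 'torque': array([-0.00898054, -0.00954982, -0.04637017]), 'gripper_width': 91.6127156974929} 18.8
side {'fov_y': 51.05525939065515, 'cx': 278.5374127074243, 'cy': 211.2977366259299, 'distortion': array([0.03172004, 0.        , 0.        , 0.        , 0.        ]), 'extrinsics': array([[ 9.86892354e-01, -1.61379927e-01,  2.76613686e-05,
        -5.34014271e+02],
       [ 1.12931014e-01,  6.90733433e-01,  7.14236593e-01,
        -1.38233750e+02],
       [-1.15282556e-01, -7.04871508e-01,  6.99904343e-01,
        -1.19214458e+03],
       [ 0.00000000e+00,  0.00000000e+00,  0.00000000e+00,
         1.00000000e+00]])}
top {'fov_y': 42.1294859264197, 'cx': 276.34551934452946, 'cy': 209.323491239562, 'distortion': array([0.02564125, 0.        , 0.        , 0.        , 0.        ]), 'extrinsics': array([[-1.85586266e-02, -9.99814393e-01,  5.17265069e-03,
         7.46936526e+01],
       [ 9.76379427e-01, -1.70092685e-02,  2.15392430e-01,
        -5.55429379e+02],
       [-2.15264469e-01,  9.04785740e-03,  9.76513873e-01,
        -1.44799239e+03],
       [ 0.00000000e+00,  0.00000000e+00,  0.00000000e+00,
         1.00000000e+00]])}
```

View pics/side0.png

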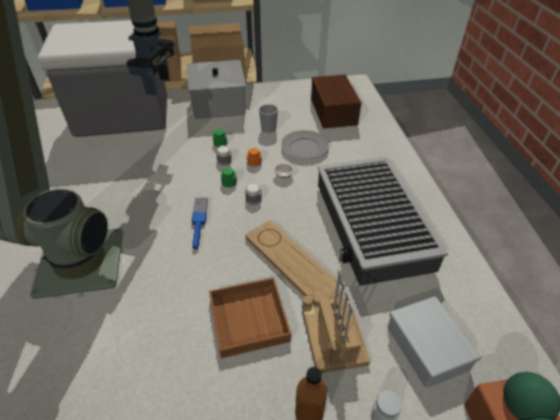

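View pics/top0.png

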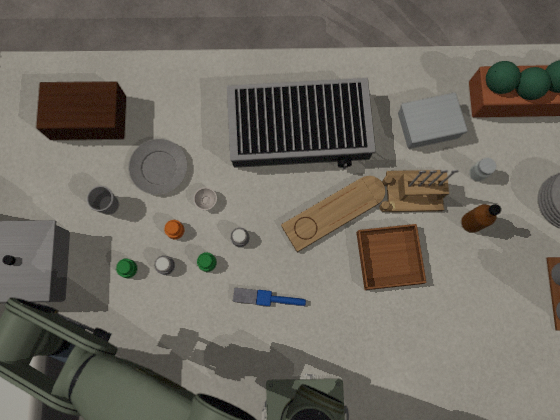

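The top view shows the two grey and white lamps near (240,237) and (164,265). The board's ring is at (306,228), the tray at (391,257) and the grill's front edge on row ~160. Next I'll write the helpers and enlarge the views.

```bash
cat > h.py <<'E'
import numpy as np, cv2
from workcell import state, vision, job, env
def K(n):
    m=vision.camera_model(n); f=210/np.tan(np.radians(m["fov_y"]/2))
    return np.array([[f,0,m["cx"]],[0,f,m["cy"]],[0,0,1]]),m["distortion"],m["extrinsics"]
def rays(n,px):
    k,d,E=K(n); p=cv2.undistortPoints(np.array(px,float).reshape(-1,1,2),k,d).reshape(-1,2)
    r=np.c_[p[:,0],-p[:,1],-np.ones(len(p))]@E[:3,:3]
    return -E[:3,:3].T@E[:3,3], r
def plane(n,px,z):
    c,r=rays(n,px); return c+r*((z-c[2])/r[:,2])[:,None]
def proj(n,P):
    k,d,E=K(n); P=np.array(P,float).reshape(-1,3); q=P@E[:3,:3].T+E[:3,3]; q[:,1:]*=-1
    return cv2.projectPoints(q,np.zeros(3),np.zeros(3),k,d)[0].reshape(-1,2)
def crop(n,name,x0,y0,x1,y1,s,im=None):
    im=vision.grab_frame(n) if im is None else im
    cv2.imwrite(f"pics/{name}.png",cv2.resize(im[y0:y1,x0:x1,::-1],None,fx=s,fy=s,interpolation=cv2.INTER_CUBIC)); return im
E
python3 - <<'E'
from h import *
im=cv2.imread("pics/top0.png")[:,:,::-1]
crop("top","c1",215,140,455,300,3.3,im)
crop("top","c2",90,170,270,290,4.4,im)
im=cv2.imread("pics/side0.png")[:,:,::-1]
crop("side","c3",190,110,390,260,4,im)
crop("side","c4",200,210,400,360,4,im)
E
```

```text
(no output)
```

View pics/c1.png

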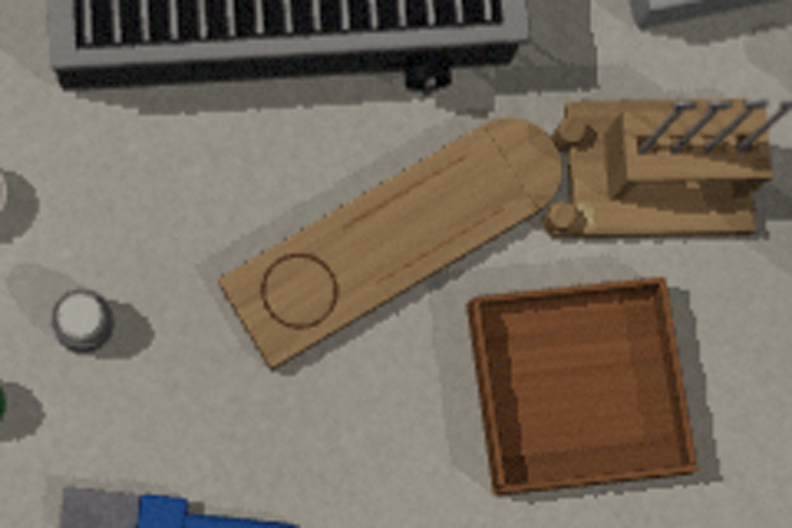

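View pics/c2.png

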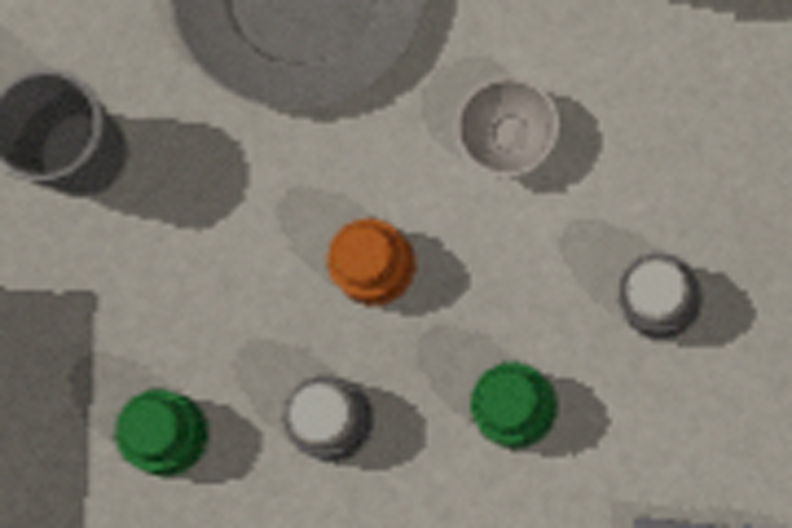

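View pics/c3.png

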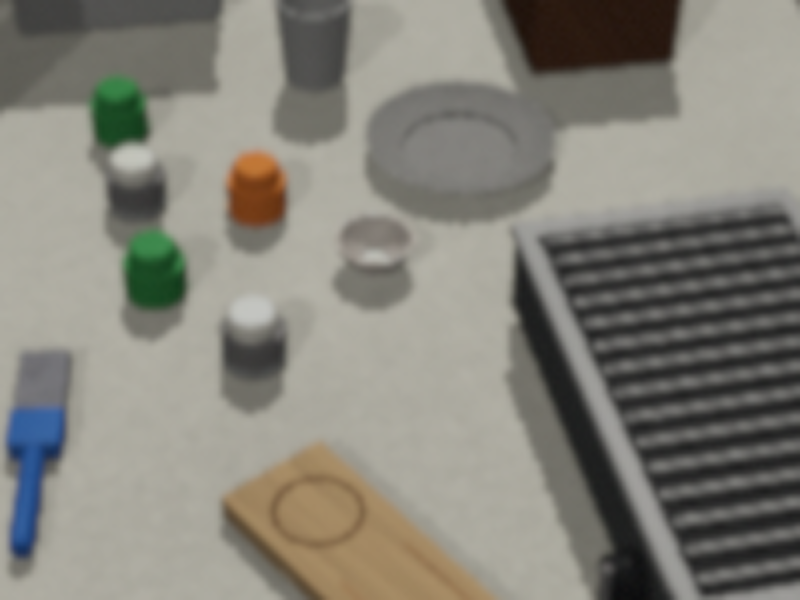

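View pics/c4.png

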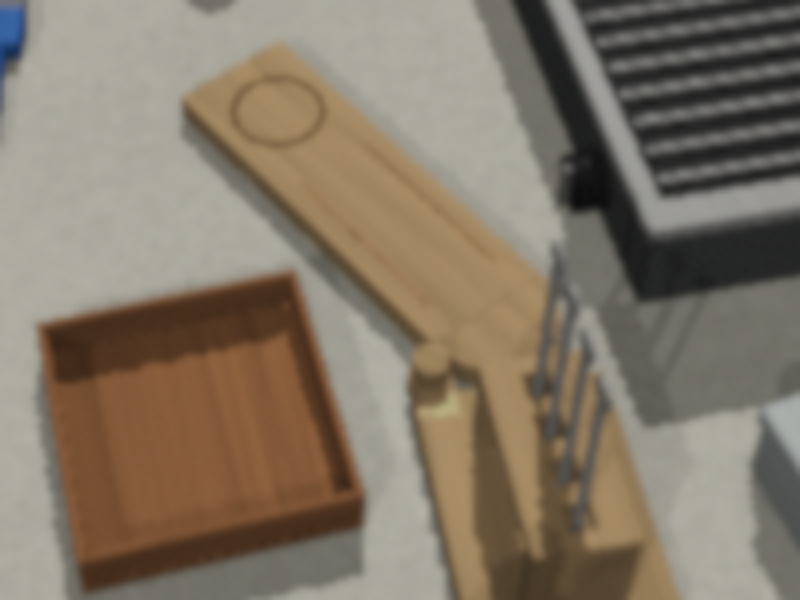

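The crops confirm the lamps, the ring and the board's corners, which are at c1 (220,283) and (272,368). Next I'll measure them in both views.

```bash
cat > meas.py <<'E'
from h import *
def ell(mask,minA=20):
    n,l,s,c=cv2.connectedComponentsWithStats(mask.astype(np.uint8)); 
    return [(c[i].round(1).tolist(),int(s[i,4]),s[i,:4].tolist()) for i in range(1,n) if s[i,4]>=minA]
def caps(n,im):
    hsv=cv2.cvtColor(im,cv2.COLOR_RGB2HSV); return hsv
if __name__=="__main__":
    T=cv2.imread("pics/top0.png")[:,:,::-1].copy();S=cv2.imread("pics/side0.png")[:,:,::-1].copy()
    for n,im,(x0,y0,x1,y1) in(("top",T,(90,170,270,290)),("side",S,(190,110,300,210))):
        h=cv2.cvtColor(im,cv2.COLOR_RGB2HSV)
        for nm,m in (("white",(h[...,1]<40)&(h[...,2]>185)),("green",(h[...,0]>50)&(h[...,0]<80)&(h[...,1]>120)),("orange",(h[...,0]<15)&(h[...,1]>160)&(h[...,2]>100))):
            mm=np.zeros(m.shape,bool);mm[y0:y1,x0:x1]=m[y0:y1,x0:x1]
            for c,a,b in ell(mm): print(n,nm,c,a,b,plane(n,[c],50)[0].round(1))
    tp=[(281.7,225.8),(297.4,251.5),(305.9,228.2)]
    print("board top",plane("top",tp,22).round(1))
    sp=[(200+183/4,210+98/4),(200+281/4,210+44/4),(200+279/4,210+110/4)]
    print("board side",plane("side",sp,22).round(1))
    f=lambda l:[(215+a/3.3,140+b/3.3) for a,b in l]
    print("grill rim",plane("top",f([(57,68),(200,60),(400,49),(525,40)]),100).round(1))
    print("grill foot",plane("top",f([(60,89),(380,68)]),0).round(1))
    g=lambda l:[(200+a/4,210+b/4) for a,b in l]
    g3=lambda l:[(190+a/4,110+b/4) for a,b in l]
    print("grill side rim",plane("side",g3([(517,235)])+0,100).round(1),plane("side",g([(643,240)]),100).round(1))
    print("posts",plane("top",f([(574,133),(565,216)]),36).round(1))
    print("tray",plane("top",f([(468,298),(664,279),(694,469),(498,493)]),36).round(1))
    print("round end edge",plane("top",f([(561,165),(497,117)]),22).round(1))
    # rim pixel fit
    print("rack corners",plane("top",f([(752,232),(548,238),(567,102)]),20).round(1))
E
python3 meas.py
```

```text
top green [206.1, 261.5] 266 [197, 253, 19, 18] [416.7 258.7  50. ]
top green [126.2, 267.9] 294 [117, 259, 20, 19] [403.4 474.7  50. ]
top orange [172.4, 228.2] 218 [165, 220, 17, 18] [510.6 352.4  50. ]
side white [222.8, 148.9] 23 [219, 147, 8, 4] [414.5 383.3  50. ]
side white [252.5, 186.7] 51 [248, 184, 10, 7] [489.7 176.7  50. ]
side green [219.1, 137.5] 149 [214, 130, 12, 16] [406.7 451.2  50. ]
side green [228.1, 177.3] 191 [222, 169, 13, 17] [420.1 233.   50. ]
side orange [253.7, 157.2] 179 [248, 149, 13, 17] [511.2 321.7  50. ]
board top [[517.3  50.1  22. ]
 [443.6   7.8  22. ]
 [509.2 -17.9  22. ]]
board side [[449.4   9.6  22. ]
 [525.1  50.9  22. ]
 [514.2 -12.5  22. ]]
grill rim [[ 686.9  183.4  100. ]
 [ 691.9   64.4  100. ]
 [ 698.6 -102.6  100. ]
 [ 704.6 -207.2  100. ]]
grill foot [[699.1 188.1   0. ]
 [713.8 -96.6   0. ]]Traceback (most recent call last):
  File "meas.py", line 23, in <module>
    print("grill side rim",plane("side",g3([(517,235)])+0,100).round(1),plane("side",g([(643,240)]),100).round(1))
                                        ~~~~~~~~~~~~~~~^~
TypeError: can only concatenate list (not "int") to list
```

```bash
sed -i 's/)\])+0,100/)]),100/' meas.py; python3 meas.py | tail -22; python3 - <<'E'
from h import *
T=cv2.imread("pics/top0.png")[:,:,::-1].copy()
crop("top","g1",220,70,385,180,4.8,T)
S=cv2.imread("pics/side0.png")[:,:,::-1].copy()
crop("side","g2",305,150,450,285,4.4,S)
h=cv2.cvtColor(T,cv2.COLOR_RGB2HSV)
for c,(x,y) in (("near",(240,237)),("far",(164,265))):
    print(c);print(h[y-12:y+10:2,x-12:x+13:2,2])
E
```

```text
[509.2 -17.9  22. ]]
board side [[449.4   9.6  22. ]
 [525.1  50.9  22. ]
 [514.2 -12.5  22. ]]
grill rim [[ 686.9  183.4  100. ]
 [ 691.9   64.4  100. ]
 [ 698.6 -102.6  100. ]
 [ 704.6 -207.2  100. ]]
grill foot [[699.1 188.1   0. ]
 [713.8 -96.6   0. ]]
grill side rim [[692.5 168.4 100. ]] [[ 703.2 -220.4  100. ]]
posts [[ 641.  -257.4   36. ]
 [ 567.8 -245.2   36. ]]
tray [[ 498.2 -158.8   36. ]
 [ 511.7 -325.5   36. ]
 [ 351.5 -338.2   36. ]
 [ 334.6 -175.2   36. ]]
round end edge [[ 616.3 -247.5   22. ]
 [ 660.5 -194.4   22. ]]
rack corners [[ 554.5 -408.3   20. ]
 [ 552.3 -232.8   20. ]
 [ 673.6 -256.7   20. ]]
near
[[136 136 136 138 133 146 147 151 151 150 150 146 149]
 [136 136 135 138 133 118 119 142 145 147 145 152 149]
 [138 136 133 105 122 147 137 113  90 139 150 148 146]
 [134 135 104 143 165 164 166 166 108  63  89 108 143]
 [134 131  94 165 163 161 165 164 158  60  75  93  93]
 [139 126 121 164 164 164 165 164 161  88  59  98  97]
 [139 120 109 164 166 164 165 165 158  77  53  95  95]
 [139 131  86 158 165 163 164 164 101  57  53  93  95]
 [145 141  88  86 131 149 139  99  66  50  56  97  96]
 [144 144 127  84  87  84  66  57  55  48  89  96  96]
 [146 147 149 137  53  59  58  38  57  92  96  91  94]]
far
[[131 136 133 134 134 130 133 145 151 144 143 146 146]
 [137 136 137 132 134 104 106 122 147 143 147 141 142]
 [136 134 138 105 124 147 125  93  82  77 111 141 141]
 [133 134 116 159 162 165 164 154  92  53  63  94  94]
 [134 122 132 165 162 162 164 164 131  63  49  86  94]
 [138 122 161 164 165 163 165 163 151  68  50  63  95]
 [136 102 156 164 163 163 164 163 146  77  50  59  96]
 [145 123 129 162 162 162 163 160  95  55  52  64  90]
 [145 142  93 135 161 161 151 105  72  51  46  81  94]
 [148 150 146  91  86  81  65  55  54  38  75  98  97]
 [147 150 142 145 104  83  74  51  43  72  97  99  93]]
```

View pics/g1.png

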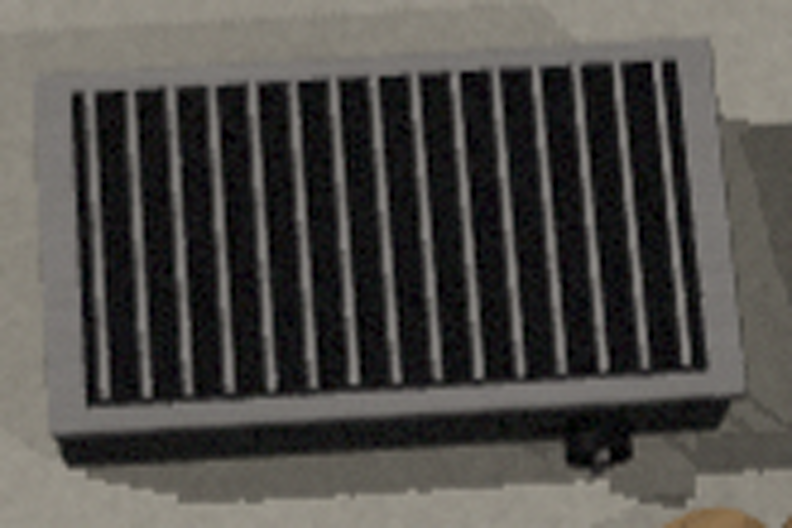

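View pics/g2.png

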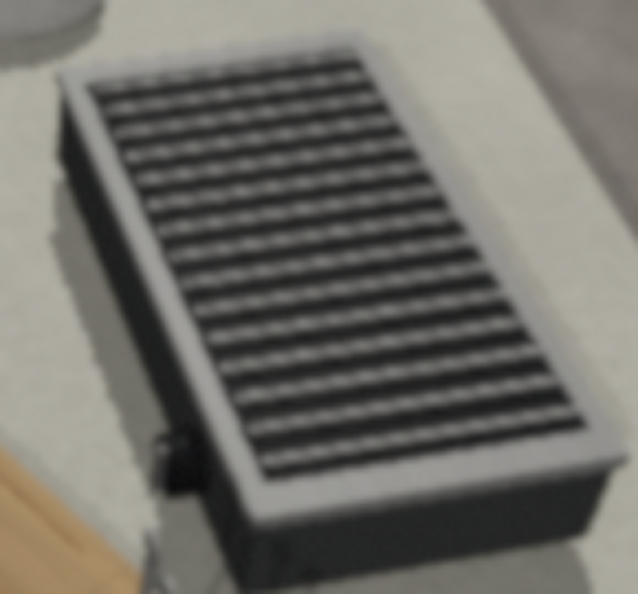

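```bash
cat >> h.py <<'E'
def tri(pt,ps):
    c1,r1=rays("top",[pt]);c2,r2=rays("side",[ps]);A=[];b=[]
    for c,r in((c1,r1[0]),(c2,r2[0])):
        r=r/np.linalg.norm(r);M=np.eye(3)-np.outer(r,r);A.append(M);b.append(M@c)
    p,res,_,_=np.linalg.lstsq(np.vstack(A),np.hstack(b),rcond=None); return p,np.sqrt(res)
def uncrop(l,x0,y0,s): return [((a+.5)/s-.5+x0,(b+.5)/s-.5+y0) for a,b in l]
E
python3 - <<'E'
from h import *
np.set_printoptions(suppress=True,precision=1)
T=cv2.imread("pics/top0.png")[:,:,::-1].copy();S=cv2.imread("pics/side0.png")[:,:,::-1].copy()
P={}
for n,im,box in(("top",T,[(225,222,258,252),(150,252,180,280)]),("side",S,[(243,180,266,205),(213,143,236,168)])):
    h=cv2.cvtColor(im,cv2.COLOR_RGB2HSV)
    for i,(x0,y0,x1,y1) in enumerate(box):
        v=h[y0:y1,x0:x1,2]; th=155 if n=="top" else 165
        m=np.zeros(v.shape,np.uint8); m[v>th]=1
        k,l,s,c=cv2.connectedComponentsWithStats(m)
        for j in range(1,k):
            if s[j,4]>15: print(n,i,c[j]+[x0,y0],s[j], plane(n,[c[j]+[x0,y0]],50)[0])
ct=uncrop([(50,436),(744,392),(38,74),(711,38)],220,70,4.8)
cs=uncrop([(63,78),(256,528),(620,460)],305,150,4.4)
R=plane("top",ct,100);print(R, np.linalg.norm(R[0]-R[1]),np.linalg.norm(R[0]-R[2]))
Q=plane("side",cs,100);print(Q,np.linalg.norm(Q[0]-Q[1]))
for a,b in((0,0),(1,1)): print(tri(ct[a],cs[b]))
d=(R[0]-R[1]);print(np.degrees(np.arctan2(d[1],d[0])));d=(R[2]-R[3]);print(np.degrees(np.arctan2(d[1],d[0])))
d=Q[0]-Q[1];print(np.degrees(np.arctan2(d[1],d[0])))
b1=uncrop([(220,283),(272,368),(300,291)],215,140,3.3);b2=uncrop([(281,44),(183,98),(279,110)],200,210,4)
for a,b in zip(b1,b2): print(tri(a,b))
E
```

```text
top 0 [238.6 235. ] [  8   8  12  11 109] [488.3 170.1  50. ]
top 1 [161.6 263.4] [  6   6  12  12 113] [413.7 379.3  50. ]
side 0 [252.2 185.1] [  0   0  23  25 218] [489.6 184.1  50. ]
side 0 [264. 201.] [19 16  4  9 23] [515.4 107.8  50. ]
side 1 [227.2 147.3] [ 5  0 18 10 94] [429.8 389.8  50. ]
side 1 [213.5 160.2] [ 0 10  2 15 29] [380.2 326.6  50. ]
side 1 [233.9 163.6] [19 16  4  9 26] [444.1 298.4  50. ]
[[ 687.5  189.6  100. ]
 [ 707.  -208.8  100. ]
 [ 910.3  196.5  100. ]
 [ 926.6 -201.5  100. ]] 398.8448918551954 222.93505972637465
[[ 693.   175.1  100. ]
 [ 708.4 -220.1  100. ]
 [ 922.2 -206.2  100. ]] 395.5154257652455
(array([694.8, 190.7,  86.3]), array([4.]))
(array([ 712. , -211.3,   87.8]), array([1.2]))
92.80999575890083
92.34435345152363
92.22082952878927
(array([521.3,  51.3,  22.5]), array([4.1]))
(array([446.3,   9. ,  23.9]), array([2.9]))
(array([511. , -16.5,  27.7]), array([2.4]))
```

Grill +y points at about 92.5° in world, and the board currently at about 120°. That puts the board's origin near (617,-204), with the ring measured at about (510,-17). This agrees with the given 215 mm distance. Next I'll plan the approach to the pushing edge.

```bash
cat >> h.py <<'E'
def plan(*targets):
    s=state();p=s["ee_pos"];r,pi,y=s["ee_rot"]
    from scipy.spatial.transform import Rotation as Ro
    R=Ro.from_euler("xyz",[r,pi,y],degrees=True).as_matrix()
    print("t",round(float(s["time_s"]),2),"p",p.round(1),"rot",s["ee_rot"].round(1),"F",s["force"].round(1),"w",round(float(s["gripper_width"]),1),"q6",s["qpos"][5].round(1))
    for t in targets:
        d=(R.T@(np.array(t[:3])-p))/10
        print(t,"-> shift",d.round(2),"turn",round(((y-t[3])+90)%180-90,1) if len(t)>3 else "","rows",round(np.linalg.norm(d)/5,1))
E
python3 - <<'E'
from h import *
plan((418,-36,100,30),(330,250,110,50))
E
```

```text
t 0.1 p [230.  526.5 213.2] rot [-90.    0.1  66.4] F [ 0.7 -1.   0.7] w 91.4 q6 -1.1
(418, -36, 100, 30) -> shift [-44.01  11.39 -39.75] turn 36.4 rows 12.1
(330, 250, 110, 50) -> shift [-21.32  10.35 -20.24] turn 16.4 rows 6.2
```

```bash
python3 -m handwheel '[[0,[-44,11.4,-39.8],36.4],[0,[-44,11.4,-39.8],36.4],[0,[-44,11.4,-39.8],36.4],[0,[-44,11.4,-39.8],36.4],[0,[-44,11.4,-39.8],36.4],[0,[-44,11.4,-39.8],36.4],[0,[-44,11.4,-39.8],36.4],[0,[-44,11.4,-39.8],36.4],[0,[-44,11.4,-39.8],36.4],[0,[-44,11.4,-39.8],36.4]]' 20; python3 - <<'E'
from h import *
plan((418,-36,9,30))
E
```

```text
time_s: 1.1
ee_pos: [386.0, 59.4, 119.3]
ee_rot: [-90.1, 0.0, 30.0]
force: [-0.0, 0.3, 0.1]
gripper_width: 13.9
t 1.1 p [386.   59.4 119.3] rot [-90.1   0.   30. ] F [-0.   0.3  0.1] w 13.9 q6 -22.8
(418, -36, 9, 30) -> shift [-1.99 11.05 -9.85] turn 0.0 rows 3.0
```

```bash
python3 -m handwheel '[[0,[-2,4,-9.85],0],[0,[-2,4,-9.85],0],[0,[-2,11,-9.85],0],[0,[-2,11,-9.85],0],[0,[-2,11,-9.85],0],[0,[-2,11,-9.85],0]]'; python3 - <<'E'
from h import *
O=np.array([617,-204.])
pts=[]
for i,th in enumerate([120,116,112,108,104,100,96,92.5]):
    a=np.radians(th); e=O+np.array([[np.cos(a),-np.sin(a)],[np.sin(a),np.cos(a)]])@[245,58.5]
    pts.append((round(e[0],1),round(e[1],1),9,th-90))
plan(*pts)
T=crop("top","p1",215,140,455,300,3.3)
crop("side","p1s",200,180,400,330,4)
E
```

```text
time_s: 1.7
ee_pos: [417.9, -36.0, 9.6]
ee_rot: [-90.0, 0.1, 30.0]
force: [-0.6, -0.2, -0.2]
gripper_width: 0.7
t 1.7 p [417.9 -36.    9.6] rot [-90.    0.1  30. ] F [-0.6 -0.2 -0.2] w 0.7 q6 -36.3
(np.float64(443.8), np.float64(-21.1), 9, 30) -> shift [ 2.98  0.06 -0.  ] turn 0.0 rows 0.6
(np.float64(457.0), np.float64(-9.4), 9, 26) -> shift [4.71 0.05 0.35] turn 4.0 rows 0.9
(np.float64(471.0), np.float64(1.2), 9, 22) -> shift [6.46 0.05 0.57] turn 8.0 rows 1.3
(np.float64(485.7), np.float64(10.9), 9, 18) -> shift [8.21 0.05 0.67] turn 12.0 rows 1.6
(np.float64(501.0), np.float64(19.6), 9, 14) -> shift [9.97 0.05 0.66] turn 16.0 rows 2.0
(np.float64(516.8), np.float64(27.1), 9, 10) -> shift [11.72  0.04  0.52] turn 20.0 rows 2.3
(np.float64(533.2), np.float64(33.5), 9, 6) -> shift [13.46  0.04  0.25] turn 24.0 rows 2.7
(np.float64(547.9), np.float64(38.2), 9, 2.5) -> shift [14.96  0.04 -0.07] turn 27.5 rows 3.0
```

View pics/p1.png

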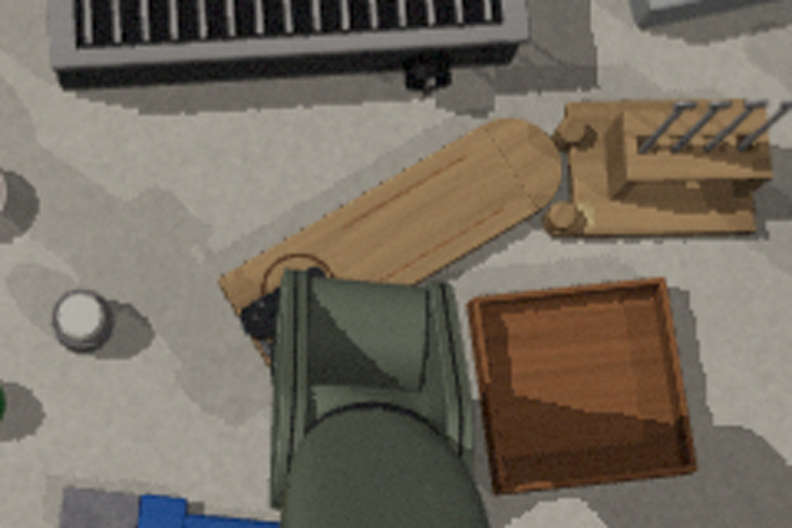

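View pics/p1s.png

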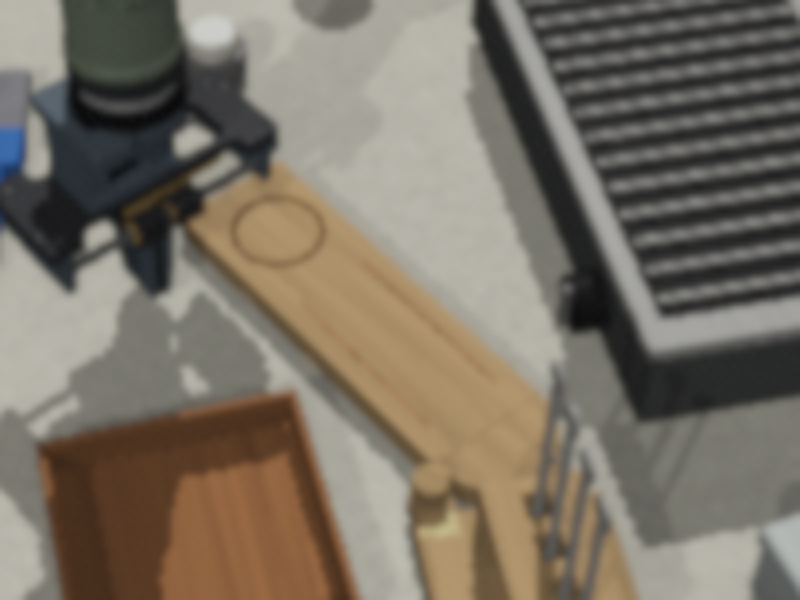

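The fingers are beside the board's near corner at p1s (160,280), in front of the +y edge. I'll push along the arc in small steps.

```bash
python3 -m handwheel '[[0,[1.5,0,0],0],[0,[2.8,0,0],0],[0,[3.8,0,0.1],2],[0,[4.7,0,0.2],4],[0,[5.6,0,0.25],6],[0,[6.5,0,0.3],8],[0,[7.4,0,0.3],10],[0,[8.2,0,0.3],12],[0,[9.1,0,0.25],14],[0,[10,0,0.2],16]]'; python3 - <<'E'
from h import *
plan((533.2,33.5,9,6),(547.9,38.2,9,2.5))
crop("top","p2",215,140,455,300,3.3)
crop("side","p2s",200,180,400,330,4)
E
```

```text
time_s: 2.8
ee_pos: [505.5, 17.2, 11.5]
ee_rot: [-90.1, -0.1, 14.1]
force: [-1.1, -0.4, 0.9]
gripper_width: -0.2
t 2.8 p [505.5  17.2  11.5] rot [-90.1  -0.1  14.1] F [-1.1 -0.4  0.9] w -0.2 q6 -13.2
(533.2, 33.5, 9, 6) -> shift [3.08 0.25 0.91] turn 8.1 rows 0.6
(547.9, 38.2, 9, 2.5) -> shift [4.62 0.26 1.01] turn 11.6 rows 0.9
```

View pics/p2.png

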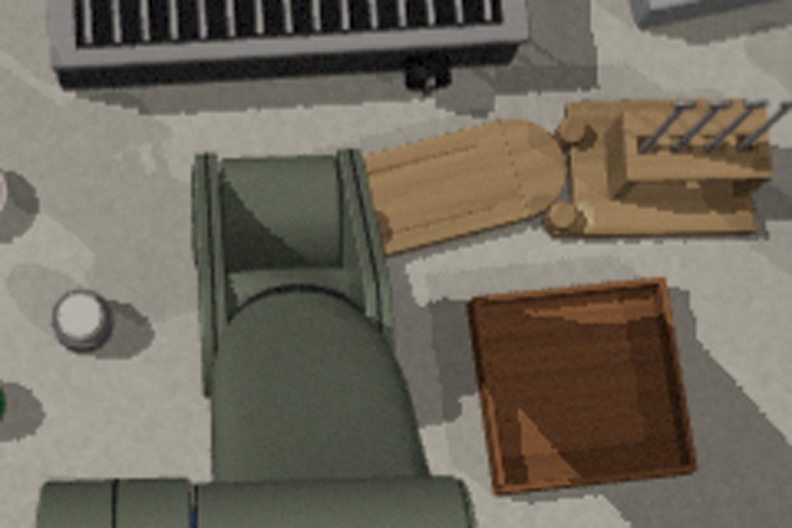

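View pics/p2s.png

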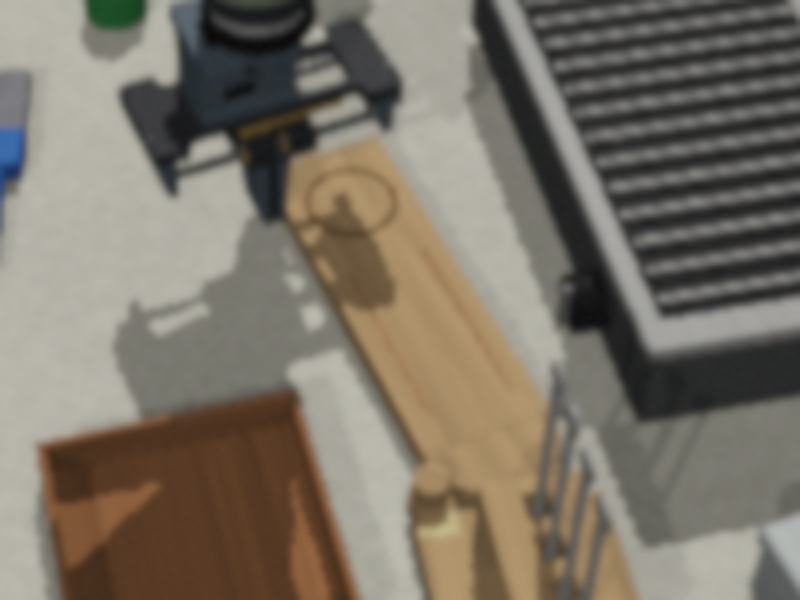

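The round end stays seated between the posts and the board is at about 104°. I'll continue.

```bash
python3 -m handwheel '[[0,[0.8,0.1,0.1],2],[0,[1.6,0.2,0.2],4],[0,[2.4,0.2,0.3],6],[0,[3.1,0.2,0.4],8],[0,[3.7,0.2,0.45],9.5],[0,[4.2,0.2,0.45],10.5],[0,[4.2,0.2,0.45],10.5],[0,[1.5,0.2,0.4],10.5],[0,[0,-2,0.4],10.5],[0,[-4,-8,0.4],10.5]]'; python3 - <<'E'
from h import *
plan()
crop("top","p3",215,140,455,300,3.3)
crop("side","p3s",200,180,400,330,4)
E
```

```text
time_s: 3.9
ee_pos: [477.6, 14.3, 71.7]
ee_rot: [-90.1, -0.1, 3.7]
force: [0.3, -1.3, 1.1]
gripper_width: 0.3
t 3.9 p [477.6  14.3  71.7] rot [-90.1  -0.1   3.7] F [ 0.3 -1.3  1.1] w 0.3 q6 -3.2
```

View pics/p3.png

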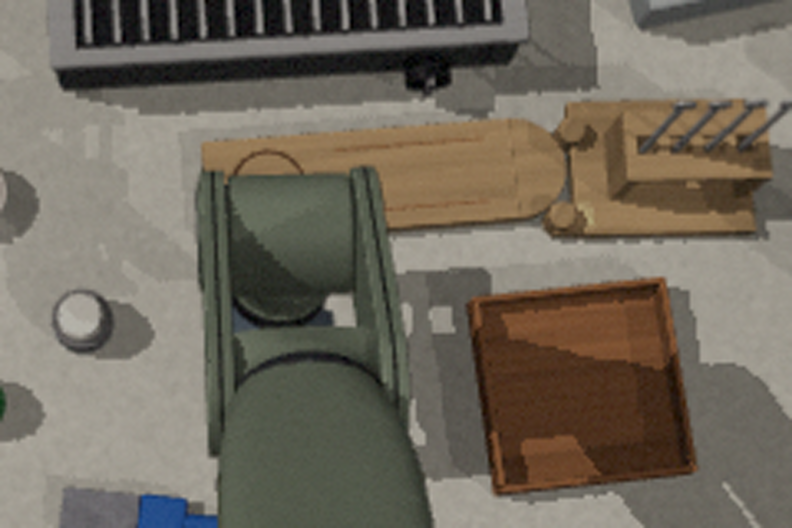

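View pics/p3s.png

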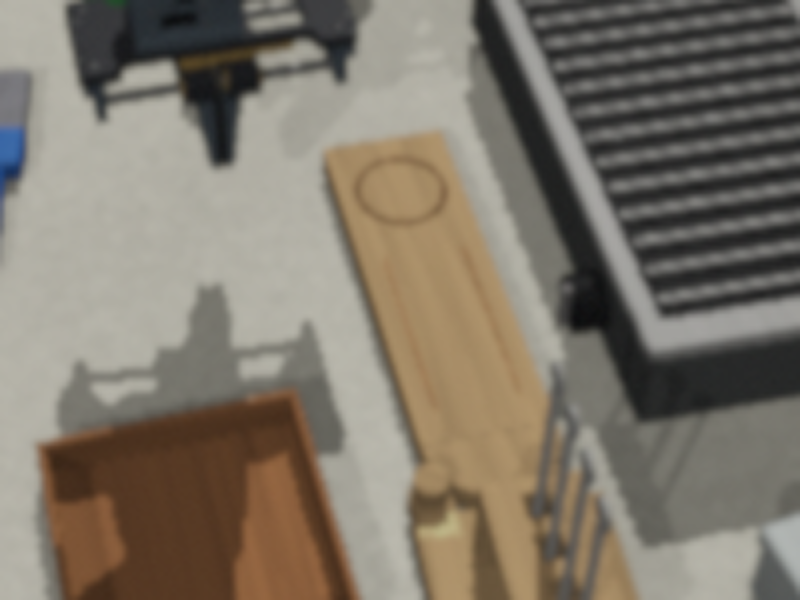

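The board is now close to parallel. I'll move to the nearer lamp and measure the unobstructed board from there.

```bash
python3 - <<'E'
from h import *
plan((489,171,72,40))
E
```

```text
t 4.0 p [478.8  14.   76.9] rot [-90.1  -0.7   3.7] F [1.1 0.4 0.2] w 0.4 q6 -3.2
(489, 171, 72, 40) -> shift [ 2.02  0.48 15.61] turn -36.3 rows 3.1
```

```bash
python3 -m handwheel '[[0,[0.4,0,4],-8],[0,[0.8,0,8],-16],[0,[1.2,0,12],-24],[0,[2,0,15.6],-32],[0,[2,0,15.6],-36],[0,[2,0,15.6],-36]]'; python3 - <<'E'
from h import *
np.set_printoptions(suppress=True,precision=1)
plan((489,171,54,40),(489,171,41,40))
crop("top","q1",190,140,430,300,3.3)
crop("side","q1s",210,150,370,270,5)
E
```

```text
time_s: 4.6
ee_pos: [489.2, 172.1, 76.3]
ee_rot: [-90.5, -0.5, 39.8]
force: [-0.4, 1.0, 0.3]
gripper_width: 0.4
t 4.6 p [489.2 172.1  76.3] rot [-90.5  -0.5  39.8] F [-0.4  1.   0.3] w 0.4 q6 -21.2
(489, 171, 54, 40) -> shift [-0.1  2.2 -0.1] turn -0.2 rows 0.4
(489, 171, 41, 40) -> shift [-0.1  3.5 -0. ] turn -0.2 rows 0.7
```

View pics/q1.png

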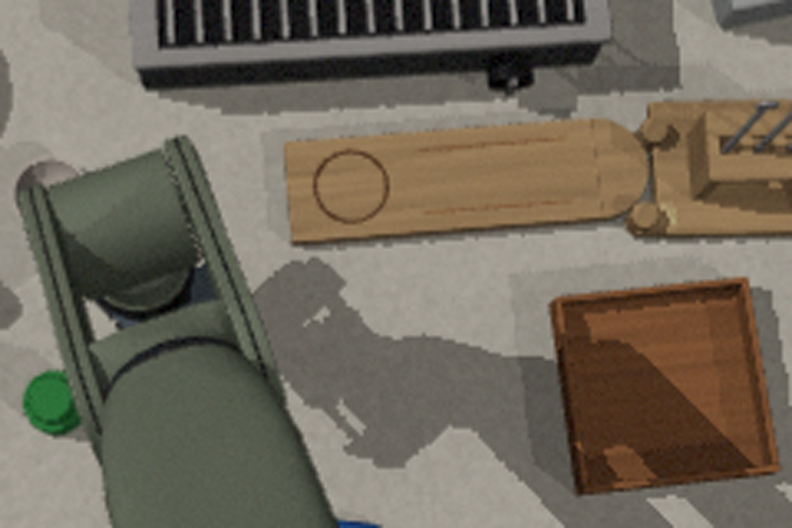

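View pics/q1s.png

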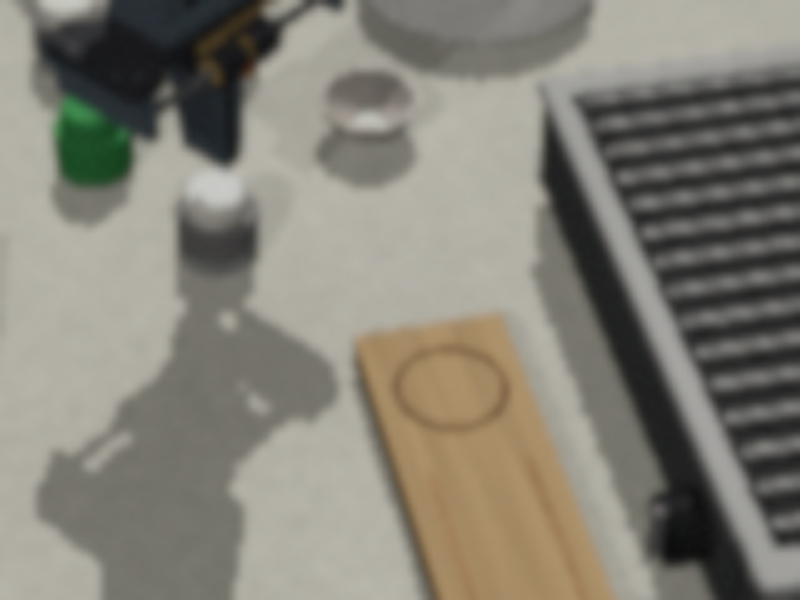

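```bash
cat > ang.py <<'E'
from h import *
np.set_printoptions(suppress=True,precision=1)
def board(imp,x0,y0,s,cols,rim,show=True):
    im=cv2.imread(imp); g=im.astype(int)
    h=cv2.cvtColor(im,cv2.COLOR_BGR2HSV); m=(h[...,1]>75)&(h[...,2]>90)&(h[...,0]<25)
    up=[];lo=[]
    for x in range(*cols,4):
        r=np.where(m[100:262,x])[0]+100
        up.append((x,r[0]-.5));lo.append((x,r[-1]+.5))
    out=[]
    for nm,l in(("far",up),("near",lo)):
        P=plane("top",uncrop(l,x0,y0,s),22);k=np.polyfit(P[:,1],P[:,0],1);e=np.polyval(k,P[:,1])-P[:,0]
        P=P[abs(e)<2];k=np.polyfit(P[:,1],P[:,0],1);out.append(k)
        print(nm,"angle",90-np.degrees(np.arctan(k[0])),"x at y=0",k[1],"sd",e.std())
    # grill rim front edge: gray->black
    gr=h[...,2].astype(int);rp=[]
    for x in range(*rim,4):
        c=gr[30:75,x]; d=c[6:]-c[:-6]; i=np.argmin(d); rp.append((x,30+i+3))
    P=plane("top",uncrop(rp,x0,y0,s),97);k=np.polyfit(P[:,1],P[:,0],1);e=np.polyval(k,P[:,1])-P[:,0]
    k2=np.polyfit(P[abs(e)<2][:,1],P[abs(e)<2][:,0],1)
    print("rim angle",90-np.degrees(np.arctan(k2[0])),"x0",k2[1],"sd",e.std())
if __name__=="__main__":
    board("pics/q1.png",190,140,3.3,(310,570),(150,480))
    print(proj("side",[[489.2,172.1,76.3]]),uncrop([(225,160)],210,150,5))
    b1=uncrop([(286,144),(292,243),(351,187)],190,140,3.3)
    b2=uncrop([(500,317),(360,347),(451,388)],210,150,5)
    for a,b in zip(b1,b2): print(tri(a,b),plane("top",[a],22),plane("side",[b],22))
E
python3 ang.py
```

```text
far angle 93.60099562567352 x at y=0 647.4412825915267 sd 0.32727658539369886
near angle 93.64306730329515 x at y=0 557.9731717746101 sd 0.49204048551054713
rim angle 92.45697146596082 x0 697.176975364838 sd 4.301119565074019
[[252.1 181.1]] [(254.6, 181.6)]
(array([642.7,  63. ,  23.4]), array([2.])) [[641.6  63.   22. ]] [[644.5  64.7  22. ]]
(array([557.5,  59.5,  15.3]), array([3.5])) [[553.5  59.5  22. ]] [[558.9  53.6  22. ]]
(array([602.3,   7.8,  27.1]), array([1.8])) [[602.2   7.5  22. ]] [[604.7  12.8  22. ]]
```

The board measures 93.6° and the grill rim about 92.5°. Before touching the lamps I'll nudge the board's free end about 5 mm more, since the last push stopped at TCP x≈545.

```bash
python3 - <<'E'
from h import *
plan((515,30,76,3),(515,30,10,3),(549.5,30,10,3))
E
```

```text
t 4.7 p [488.8 170.7  76.4] rot [-90.5  -0.5  39.6] F [-0.2  0.2  0.5] w 0.5 q6 -21.1
(515, 30, 76, 3) -> shift [ -6.95   0.1  -12.52] turn 36.6 rows 2.9
(515, 30, 10, 3) -> shift [ -7.     6.7  -12.46] turn 36.6 rows 3.2
(549.5, 30, 10, 3) -> shift [ -4.34   6.74 -14.66] turn 36.6 rows 3.3
```

```bash
python3 -m handwheel '[[0,[-2,0,-4],8.5],[0,[-4,0,-8],17],[0,[-7,0,-12.4],25.5],[0,[-7,2,-12.4],34],[0,[-7,6.7,-12.4],36.6],[0,[-7,6.7,-12.4],36.6],[0,[-7,6.7,-12.4],36.6]]';python3 - <<'E'
from h import *
plan((549.5,30,10,2.5))
E
```

```text
time_s: 5.4
ee_pos: [514.1, 29.9, 9.8]
ee_rot: [-90.1, -0.6, 2.9]
force: [0.0, 1.2, 0.3]
gripper_width: 0.6
t 5.4 p [514.1  29.9   9.8] rot [-90.1  -0.6   2.9] F [0.  1.2 0.3] w 0.6 q6 -0.7
(549.5, 30, 10, 2.5) -> shift [ 3.54  0.02 -0.17] turn 0.4 rows 0.7
```

```bash
python3 -m handwheel '[[0,[2,0,-0.1],0.4],[0,[2.6,0,-0.15],0.4],[0,[3.1,0,-0.2],0.4],[0,[3.55,0,-0.2],0.4],[0,[3.55,0,-0.2],0.4],[0,[1,0,-0.2],0.4],[0,[-1,-2,0],-4],[0,[0,-6.6,4],-12],[0,[1,-6.6,8],-20],[0,[0,-6.6,12],-28]]';python3 - <<'E'
from h import *
plan((489,171,76,40))
E
```

```text
time_s: 6.4
ee_pos: [511.0, 152.2, 78.4]
ee_rot: [-90.5, -0.9, 31.2]
force: [0.1, 0.3, -0.5]
gripper_width: 0.7
t 6.4 p [511.  152.2  78.4] rot [-90.5  -0.9  31.2] F [ 0.1  0.3 -0.5] w 0.7 q6 -15.5
(489, 171, 76, 40) -> shift [-0.91  0.2   2.74] turn -8.8 rows 0.6
```

```bash
python3 -m handwheel '[[0,[-0.9,0,2.7],-8.6],[0,[-0.9,0,2.7],-8.6],[0,[-0.9,0,2.7],-8.6]]';python3 - <<'E'
from h import *
from ang import board
crop("top","q2",190,140,430,300,3.3)
crop("side","q2s",190,130,290,205,8)
board("pics/q2.png",190,140,3.3,(310,570),(150,480))
print(plane("side",uncrop([(215,187)],210,150,5),50))
plan((489,171,54,40),(489,171,41,40))
E
```

```text
time_s: 6.7
ee_pos: [488.9, 170.9, 78.1]
ee_rot: [-90.7, -0.8, 39.8]
force: [-0.2, 0.1, -0.0]
gripper_width: 0.4
far angle 93.07480793483262 x at y=0 649.094172172593 sd 0.335840960019293
near angle 93.09484815328207 x at y=0 559.78614358576 sd 0.495815750354499
rim angle 92.39799950757033 x0 697.2311536618785 sd 4.287202270995242
[[489.9 175.3  50. ]]
t 6.8 p [489.7 170.1  78.1] rot [-90.7  -0.9  39.7] F [-0.   0.5  0.3] w 0.1 q6 -21.4
(489, 171, 54, 40) -> shift [-0.   2.4  0.1] turn -0.3 rows 0.5
(489, 171, 41, 40) -> shift [-0.1  3.7  0.2] turn -0.3 rows 0.7
```

View pics/q2s.png

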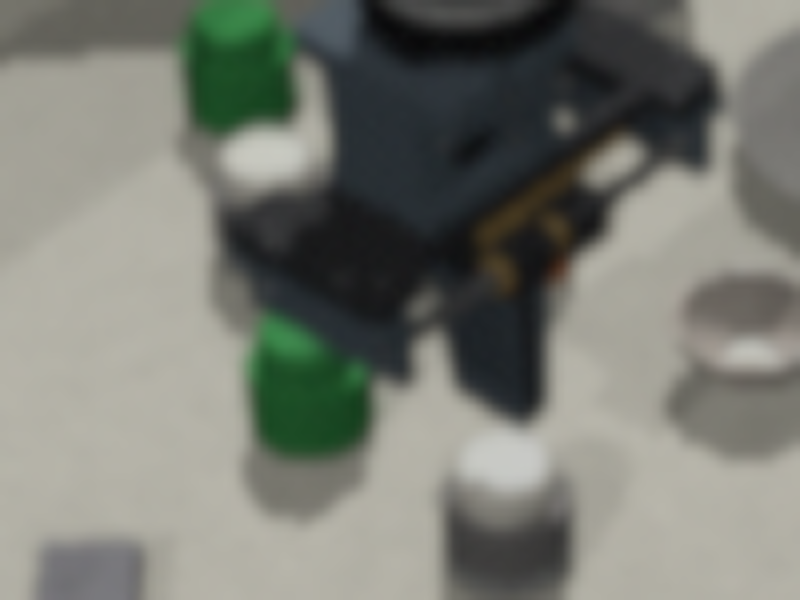

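View pics/q2.png

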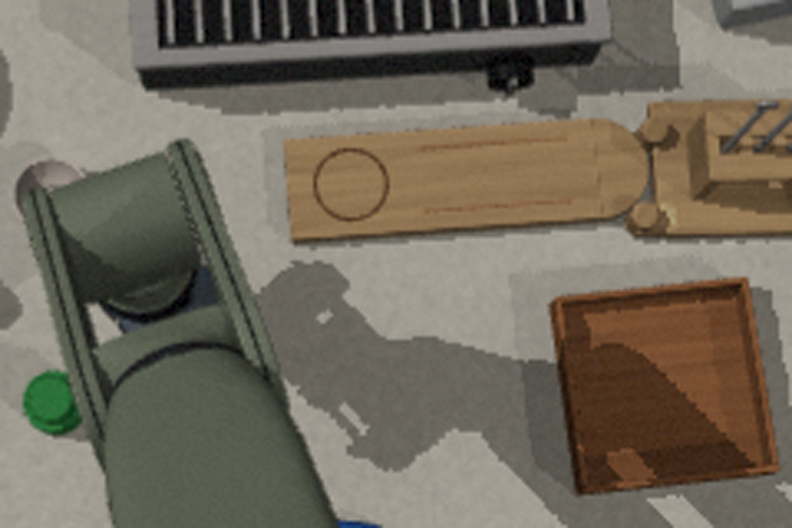

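The board is now within about 0.6° of the grill front, the disc is against the posts, and the fingertips are above the near lamp's cap. I'll press it now, down to about 41 mm.

```bash
python3 -m handwheel '[[0,[0,1.5,0.1],0],[0,[0,2.4,0.1],0],[0,[0,3,0.1],0],[0,[0,3.5,0.1],0],[0,[0,3.7,0.1],0]]';python3 - <<'E'
from h import *
plan()
crop("side","q3s",190,130,290,205,8)
E
```

```text
time_s: 7.3
ee_pos: [489.6, 170.0, 42.0]
ee_rot: [-90.7, -0.8, 39.7]
force: [-6.7, -4.6, 23.7]
gripper_width: 0.6
t 7.3 p [489.6 170.   42. ] rot [-90.7  -0.8  39.7] F [-6.7 -4.6 23.7] w 0.6 q6 -21.2
```

View pics/q3s.png

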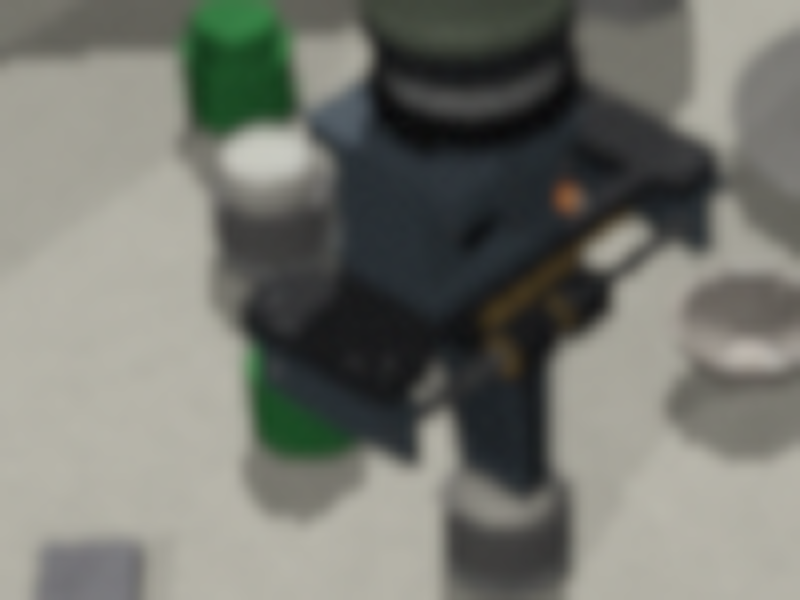

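It read 24 N at z=42, so the cap is fully down. I'll lift to see whether it stays.

```bash
python3 -m handwheel '[[0,[0,-1,0],0],[0,[0,-4,0],0],[5,[0,-5,0],0],[7,[0,-5,0],0]]';python3 - <<'E'
from h import *
plan()
crop("side","q4s",190,130,290,205,8)
E
```

```text
time_s: 7.75
ee_pos: [490.0, 170.4, 93.7]
ee_rot: [-90.8, -1.0, 39.7]
force: [0.2, -1.5, -0.4]
gripper_width: 13.3
t 7.75 p [490.  170.4  93.7] rot [-90.8  -1.   39.7] F [ 0.2 -1.5 -0.4] w 13.3 q6 -21.3
```

View pics/q4s.png

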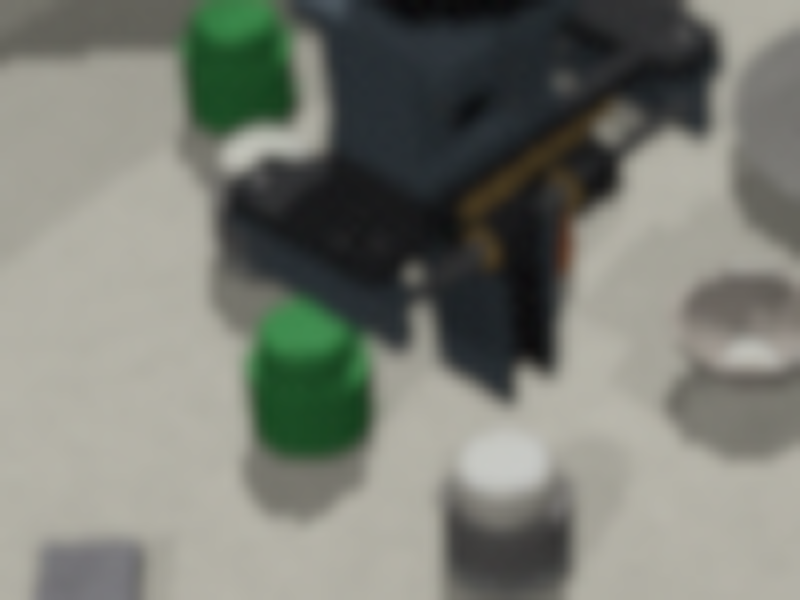

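The cap sits where it was before (top row ~430 in q2s and q4s), so the near lamp springs back. Now I'll press the far lamp.

```bash
python3 - <<'E'
from h import *
plan((414.5,379.5,78,40))
E
```

```text
t 7.8 p [489.  170.1  92.4] rot [-90.7  -0.9  39.7] F [ 0.4 -0.5 -0. ] w 17.5 q6 -21.3
(414.5, 379.5, 78, 40) -> shift [ 7.62  1.29 20.89] turn -0.3 rows 4.5
```

```bash
python3 -m handwheel '[[0,[7.6,0,20.9],0],[0,[7.6,0,20.9],0],[0,[7.6,0,20.9],0],[0,[7.6,0,20.9],0],[0,[7.6,0,20.9],0],[0,[7.6,1.2,20.9],0],[0,[7.6,1.2,20.9],0],[0,[7.6,1.2,20.9],0]]';python3 - <<'E'
from h import *
crop("side","r1s",180,100,280,175,8)
plan((414.5,379.5,50,40),(414.5,379.5,40.5,40))
E
```

```text
time_s: 8.6
ee_pos: [413.8, 377.7, 77.5]
ee_rot: [-90.8, -0.7, 39.7]
force: [-0.1, 0.8, -0.7]
gripper_width: 0.7
t 8.65 p [414.3 377.9  78.1] rot [-90.7  -0.7  39.6] F [0.8 0.  0.2] w 0.7 q6 2.6
(414.5, 379.5, 50, 40) -> shift [0.08 2.81 0.15] turn -0.4 rows 0.6
(414.5, 379.5, 40.5, 40) -> shift [0.07 3.76 0.16] turn -0.4 rows 0.8
```

View pics/r1s.png

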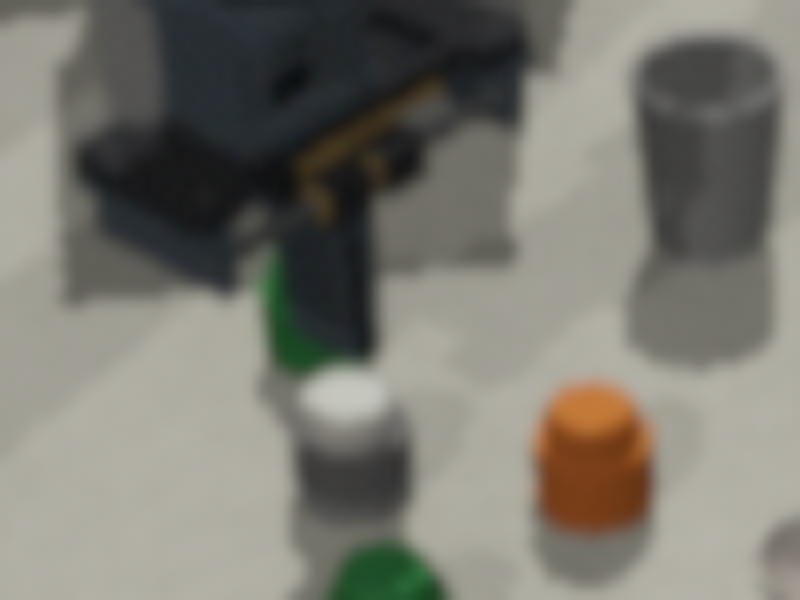

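The far lamp's cap is right below the fingertips. The grey mug's rim is tall, so I'll check it against the gripper body at yaw 40 before pressing.

```bash
python3 - <<'E'
from h import *
np.set_printoptions(suppress=True,precision=1)
print(plane("top",[(102,200)],95), plane("side",[(268.5,110)],95),tri((101,199),(268.5,110)))
print(plane("top",uncrop([(510,127)],90,170,4.4),35))
for yaw in (0,20,40,60):
    a=np.radians(yaw);d=np.array([np.cos(a),np.sin(a)]);e=np.array([-d[1],d[0]])
    c=np.array([414.5,379.5]);print(yaw,c+89*d+38*e,c+89*d-38*e)
E
```

```text
[[583.  535.2  95. ]] [[591.  526.2  95. ]] (array([590.8, 541.4,  85. ]), array([3.4]))
[[597.1 263.8  35. ]]
0 [503.5 417.5] [503.5 341.5]
20 [485.1 445.6] [511.1 374.2]
40 [458.3 465.8] [507.1 407.6]
60 [426.1 475.6] [491.9 437.6]
```

The mug, at about (590,540), is well clear. I'll press now.

```bash
python3 -m handwheel '[[0,[0.1,1.6,0.15],0],[0,[0.1,2.4,0.15],0],[0,[0.1,3,0.15],0],[0,[0.1,3.5,0.15],0],[0,[0.1,3.7,0.15],0]]';python3 - <<'E'
from h import *
plan()
E
```

```text
time_s: 9.15
ee_pos: [414.9, 378.9, 42.2]
ee_rot: [-90.8, -0.7, 39.6]
force: [-3.4, -6.8, 21.4]
gripper_width: 0.4
t 9.15 p [414.9 378.9  42.2] rot [-90.8  -0.7  39.6] F [-3.4 -6.8 21.4] w 0.4 q6 2.8
```

```bash
python3 -m handwheel '[[0,[0,-1,0],0],[0,[0,-4,0],0],[5,[0,-5,0],0],[7,[0,-5,0],0],[7,[0,-5,0],0],[7,[0,-5,0],0],[7,[0,-5,0],0]]';python3 - <<'E'
from h import *
crop("side","r2s",180,100,280,175,8)
crop("top","r2",130,210,250,290,6)
plan((414.5,379.5,5,40))
E
```

```text
time_s: 9.85
ee_pos: [413.5, 378.6, 91.1]
ee_rot: [-90.8, -0.6, 39.6]
force: [0.1, 0.6, -0.1]
gripper_width: 37.5
t 9.95 p [413.7 378.8  91.4] rot [-90.8  -0.6  39.6] F [-0.1  0.4 -0.2] w 45.9 q6 2.8
(414.5, 379.5, 5, 40) -> shift [0.02 8.64 0.12] turn -0.4 rows 1.7
```

View pics/r2s.png

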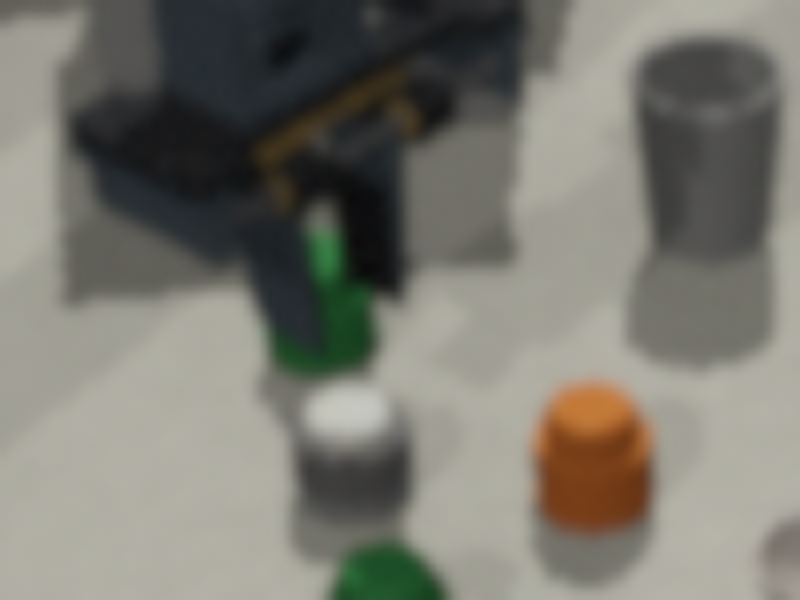

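The far lamp's cap stays down: its top is at row 380, against 365 before. That makes it the latching lamp, and I'll grasp it now.

```bash
python3 -m handwheel '[[7.2,[0,0,0.1],0],[7.2,[0,0,0.1],0],[7.2,[0,2.5,0.1],0],[7.2,[0,5,0.1],0],[7.2,[0,7.5,0.1],0],[7.2,[0,8.5,0.1],0],[7.2,[0,8.5,0.1],0]]' 25;python3 - <<'E'
from h import *
plan()
crop("side","r3s",180,100,280,175,8)
E
```

```text
time_s: 10.65
ee_pos: [413.7, 378.6, 5.1]
ee_rot: [-90.8, -0.4, 39.6]
force: [-0.8, -0.3, -0.3]
gripper_width: 72.3
t 10.65 p [413.7 378.6   5.1] rot [-90.8  -0.4  39.6] F [-0.8 -0.3 -0.3] w 72.3 q6 3.0
```

View pics/r3s.png

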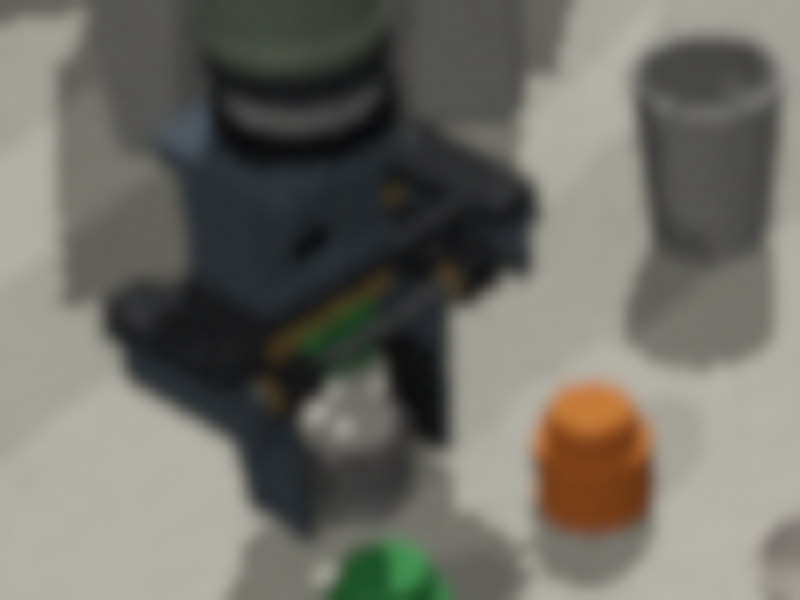

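The fingers straddle the lamp, so I'll close and lift.

```bash
python3 -m handwheel '[[4,[0,0,0],0],[4,[0,0,0],0],[4,[0,0,0],0],[4,[0,0,0],0],[4,[0,0,0],0],[4,[0,-2,0],0],[4,[0,-5,0],0],[4,[0,-9,0],0],[4,[0,-9,0],0]]' 25;python3 - <<'E'
from h import *
plan()
crop("side","r4s",180,60,300,150,6.5)
E
```

```text
time_s: 11.6
ee_pos: [415.5, 382.0, 101.1]
ee_rot: [-90.8, -1.2, 39.6]
force: [1.0, 0.2, -2.2]
gripper_width: 51.5
t 11.6 p [415.5 382.  101.1] rot [-90.8  -1.2  39.6] F [ 1.   0.2 -2.2] w 51.5 q6 2.8
```

View pics/r4s.png

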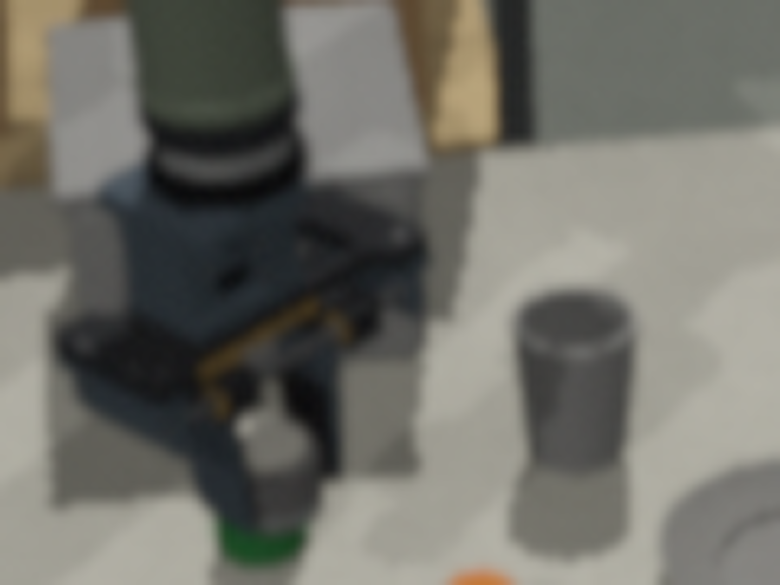

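The lamp is held, with a width of 51.5 mm and −2.2 N. Before carrying it, I'll re-measure the ring centre on the settled board.

```bash
python3 - <<'E'
from h import *
np.set_printoptions(suppress=True,precision=1)
im=crop("top","s1",190,140,430,300,3.3)
c=cv2.imread("pics/s1.png"); crop("side","s1s",260,190,360,265,8)
g=cv2.cvtColor(c,cv2.COLOR_BGR2GRAY)[145:230,295:410]
bl=cv2.blackhat(g,np.ones((13,13)));m=(bl>22).astype(np.uint8)
n,l,s,ce=cv2.connectedComponentsWithStats(m);i=1+np.argmax(s[1:,4]);ys,xs=np.where(l==i)
e=cv2.fitEllipse(np.c_[xs,ys].astype(np.float32));print(e)
px=uncrop([(e[0][0]+295,e[0][1]+145)],190,140,3.3);print(px,plane("top",px,22))
plan((604,8,100,80),(604,8,60,80))
E
python3 -c "
from ang import board
board('pics/s1.png',190,140,3.3,(310,570),(150,480))"
```

```text
far angle 93.07289579309209 x at y=0 649.1380771560584 sd 0.32584011246268424
near angle 93.11082535648944 x at y=0 559.8487115177727 sd 0.4635952490544709
rim angle 92.44865317483887 x0 697.1966669699314 sd 3.742184398408468Traceback (most recent call last):
  File "<stdin>", line 6, in <module>
AttributeError: module 'cv2' has no attribute 'blackhat'
```

View pics/s1s.png

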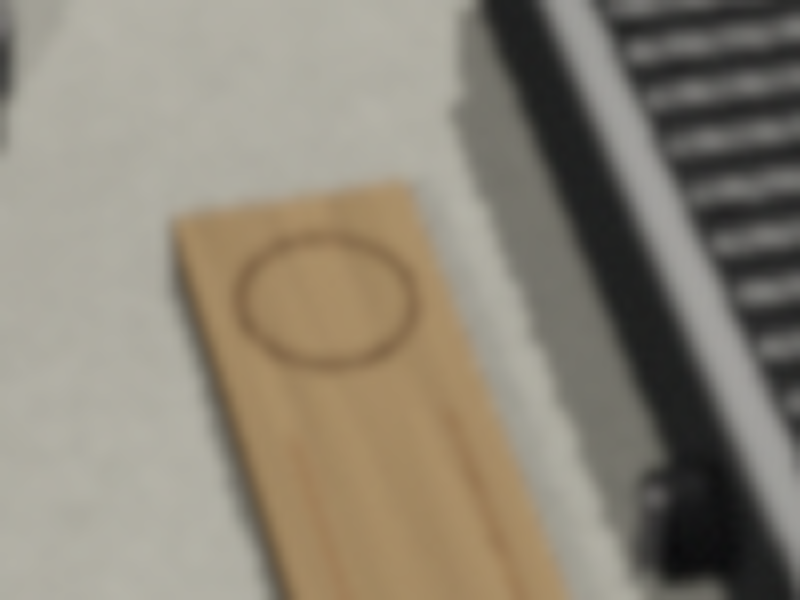

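```bash
python3 - <<'E'
from h import *
np.set_printoptions(suppress=True,precision=1)
c=cv2.imread("pics/s1.png")
g=cv2.cvtColor(c,cv2.COLOR_BGR2GRAY)[145:230,295:410]
bl=cv2.morphologyEx(g,cv2.MORPH_BLACKHAT,np.ones((13,13)));m=(bl>22).astype(np.uint8)
n,l,s,ce=cv2.connectedComponentsWithStats(m);i=1+np.argmax(s[1:,4]);ys,xs=np.where(l==i)
e=cv2.fitEllipse(np.c_[xs,ys].astype(np.float32));print(e)
px=uncrop([(e[0][0]+295,e[0][1]+145)],190,140,3.3);print(px,plane("top",px,22))
ps=uncrop([(327,300)],260,190,8);print(plane("side",ps,22),tri(px[0],ps[0]))
plan((604,8,100,80),(604,8,60,80))
E
```

```text
((55.5328483581543, 39.159671783447266), (69.79054260253906, 72.4165267944336), 94.47119140625)
[(295.8735904115619, 195.45747629801434)] [[604.7   7.8  22. ]]
[[606.6  13.   22. ]] (array([604.5,   8.1,  27.1]), array([1.4]))
t 11.75 p [412.2 378.9  95.3] rot [-90.8  -0.4  39.6] F [-0.4 -0.6 -3.1] w 51.9 q6 2.8
(604, 8, 100, 80) -> shift [ -8.9   0.  -40.8] turn -40.4 rows 8.4
(604, 8, 60, 80) -> shift [ -8.9   4.  -40.8] turn -40.4 rows 8.4
```

The ring is at (604.7, 8). I'll carry the lamp over to it.

```bash
python3 -m handwheel '[[4,[-1,-0.5,-4.5],-4],[4,[-2,-0.5,-9],-8],[4,[-3,-0.5,-13.5],-12.5],[4,[-4,-0.5,-18],-17],[4,[-5,-0.5,-22.5],-21.5],[4,[-6,-0.5,-27],-26],[4,[-7,-0.5,-31.5],-30.5],[4,[-8,-0.5,-36],-35],[4,[-8.9,-0.5,-40.8],-40],[4,[-8.9,-0.5,-40.8],-40]]';python3 - <<'E'
from h import *
plan((605,8.5,40,80),(605,8.5,28,80))
E
```

```text
time_s: 12.75
ee_pos: [605.4, 2.6, 103.1]
ee_rot: [-90.9, 0.3, 79.4]
force: [-0.1, 1.1, -2.5]
gripper_width: 51.6
t 12.75 p [605.4   2.6 103.1] rot [-90.9   0.3  79.4] F [-0.1  1.1 -2.5] w 51.6 q6 -79.7
(605, 8.5, 40, 80) -> shift [0.6  6.3  0.24] turn -0.6 rows 1.3
(605, 8.5, 28, 80) -> shift [0.61 7.5  0.26] turn -0.6 rows 1.5
```

```bash
python3 -m handwheel '[[4,[0.6,2,0.1],0],[4,[0.6,4.5,0.1],0],[4,[0.6,6,0.1],0],[4,[0.6,6,0.1],0]]';python3 - <<'E'
from h import *
plan((605,8.5,28,80))
crop("side","t1s",260,190,360,265,8)
plan((605,8.5,28,80))
E
```

```text
time_s: 13.15
ee_pos: [602.7, 8.6, 38.7]
ee_rot: [-90.3, 0.4, 79.4]
force: [-1.0, -0.2, -2.2]
gripper_width: 51.5
t 13.15 p [602.7   8.6  38.7] rot [-90.3   0.4  79.4] F [-1.  -0.2 -2.2] w 51.5 q6 -79.0
(605, 8.5, 28, 80) -> shift [ 0.04  1.07 -0.22] turn -0.6 rows 0.2
t 13.2 p [604.2   8.6  40.5] rot [-90.5   0.4  79.4] F [-0.4  0.3 -1.5] w 51.5 q6 -79.0
(605, 8.5, 28, 80) -> shift [ 0.01  1.25 -0.07] turn -0.6 rows 0.3
```

View pics/t1s.png

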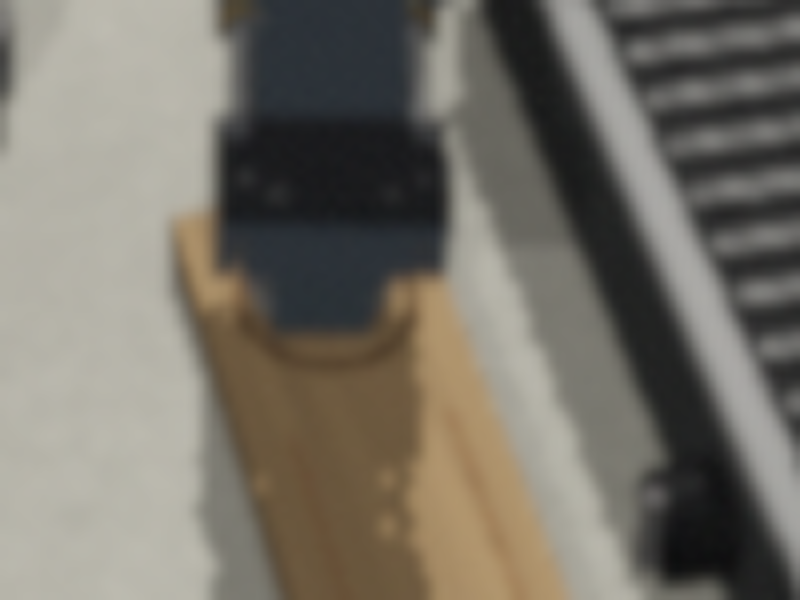

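Everything lines up over the ring, so I'll lower slowly.

```bash
python3 -m handwheel '[[4,[0,0.5,-0.05],0],[4,[0,0.9,-0.05],0],[4,[0,1.2,-0.05],0],[4,[0,1.3,-0.05],0],[4,[0,1.3,-0.05],0]]';python3 - <<'E'
from h import *
plan((605,8.5,28,80))
E
```

```text
time_s: 13.7
ee_pos: [604.8, 8.5, 29.4]
ee_rot: [-90.6, 0.3, 79.4]
force: [-3.5, 0.8, 7.7]
gripper_width: 51.7
t 13.7 p [604.8   8.5  29.4] rot [-90.6   0.3  79.4] F [-3.5  0.8  7.7] w 51.7 q6 -79.0
(605, 8.5, 28, 80) -> shift [ 0.    0.14 -0.02] turn -0.6 rows 0.0
```

Contact: the vertical force went from −2 to +7.7 N. I'll open and retreat straight up.

```bash
python3 -m handwheel '[[5.6,[0,0,0],0],[6.5,[0,0,0],0],[7,[0,0,0],0],[7,[0,0,0],0],[7,[0,-1,0],0],[7,[0,-4,0],0],[7,[0,-8,0],0]]';python3 - <<'E'
from h import *
plan((489,170.5,95,40))
crop("side","t2s",260,190,360,265,8)
E
```

```text
time_s: 14.4
ee_pos: [602.8, 9.1, 108.9]
ee_rot: [-90.3, 0.4, 79.4]
force: [0.9, -1.1, 0.8]
gripper_width: 69.9
t 14.4 p [602.8   9.1 108.9] rot [-90.3   0.4  79.4] F [ 0.9 -1.1  0.8] w 69.9 q6 -79.1
(489, 170.5, 95, 40) -> shift [13.77  1.22 14.17] turn 39.4 rows 4.0
```

View pics/t2s.png

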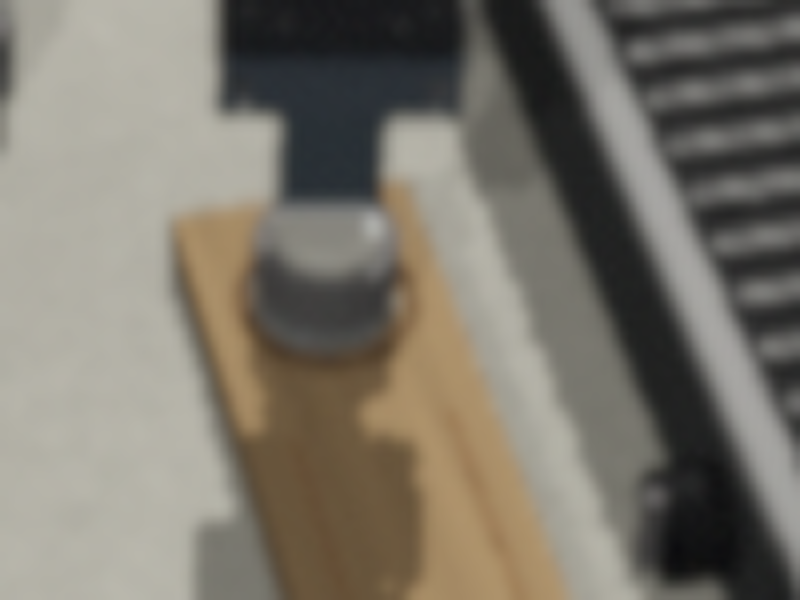

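The lamp stands inside the ring, with the ring line showing around it at t2s (250–405, 280–355). Next is the spring-back lamp.

```bash
python3 -m handwheel '[[7.2,[3.4,0,3.5],8],[7.2,[6.8,0,7],16],[7.2,[10.2,0,10.5],24],[7.2,[13.7,0,14.2],32],[7.2,[13.7,0.5,14.2],39.4],[7.2,[13.7,1.2,14.2],39.4],[7.2,[13.7,1.2,14.2],39.4],[7.2,[13.7,1.2,14.2],39.4]]';python3 - <<'E'
from h import *
plan((489,170.5,60,40),(489,170.5,5,40))
crop("top","t3",190,140,430,300,3.3)
crop("side","u1s",190,130,290,205,8)
E
```

```text
time_s: 15.25
ee_pos: [494.3, 169.2, 101.9]
ee_rot: [-91.1, -0.6, 40.0]
force: [0.8, -0.6, 0.4]
gripper_width: 72.3
t 15.25 p [494.3 169.2 101.9] rot [-91.1  -0.6  40. ] F [ 0.8 -0.6  0.4] w 72.3 q6 -21.3
(489, 170.5, 60, 40) -> shift [-0.37  4.18  0.52] turn 0.0 rows 0.8
(489, 170.5, 5, 40) -> shift [-0.42  9.68  0.62] turn 0.0 rows 1.9
```

View pics/t3.png

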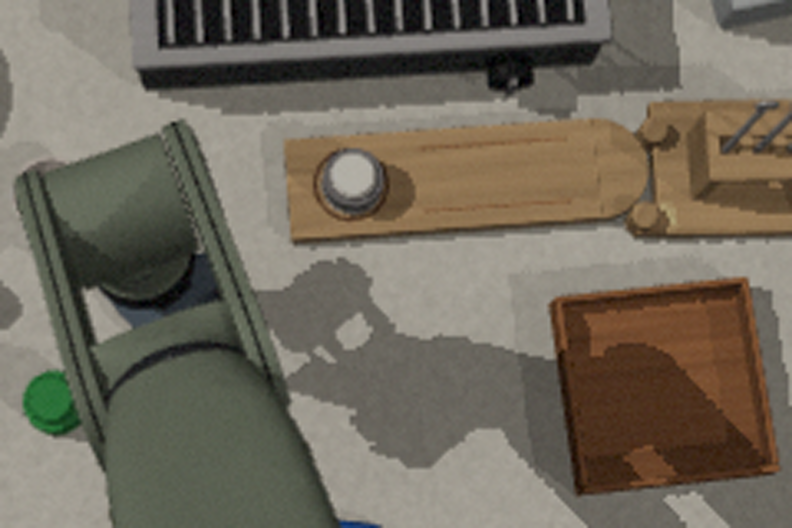

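View pics/u1s.png

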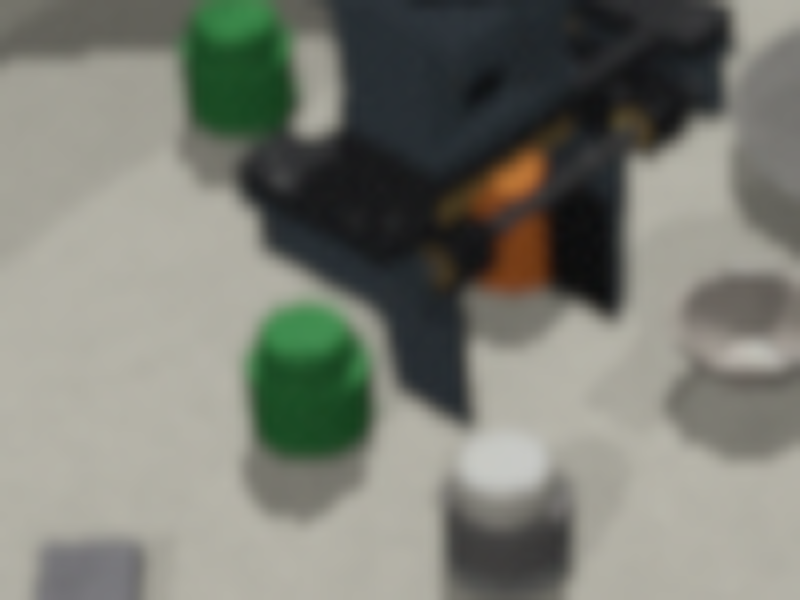

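The first lamp is centred in the ring, and the second one is up and unmoved. I'll descend in two steps.

```bash
python3 -m handwheel '[[7.2,[-0.4,0.5,0.5],0],[7.2,[-0.4,3.7,0.5],0],[7.2,[-0.4,3.7,0.5],0]]';python3 - <<'E'
from h import *
plan((489,170.5,5,40))
E
```

```text
time_s: 15.65
ee_pos: [486.0, 168.8, 62.0]
ee_rot: [-90.9, -0.2, 39.9]
force: [-0.5, -0.1, -0.0]
gripper_width: 71.9
t 15.65 p [486.  168.8  62. ] rot [-90.9  -0.2  39.9] F [-0.5 -0.1 -0. ] w 71.9 q6 -20.8
(489, 170.5, 5, 40) -> shift [0.32 5.7  0.02] turn -0.1 rows 1.1
```

```bash
python3 -m handwheel '[[7.2,[0.3,1,0],0],[7.2,[0.3,3.5,0],0],[7.2,[0.3,5.6,0],0],[7.2,[0.3,5.6,0],0],[4,[0.3,5.6,0],0],[4,[0.3,5.6,0],0],[4,[0.3,5.6,0],0],[4,[0.3,5.6,0],0],[4,[0.3,5.6,0],0]]' 25;python3 - <<'E'
from h import *
plan()
E
```

```text
time_s: 16.55
ee_pos: [489.9, 170.5, 7.2]
ee_rot: [-91.0, -0.3, 39.9]
force: [-0.2, 0.2, 6.1]
gripper_width: 51.6
t 16.55 p [489.9 170.5   7.2] rot [-91.   -0.3  39.9] F [-0.2  0.2  6.1] w 51.6 q6 -20.6
```

Gripped at 51.6 mm. I'll lift and carry it to the tray.

```bash
python3 -m handwheel '[[4,[0,-2,0],0],[4,[0,-6,0],0],[4,[0,-10,0],0],[4,[0,-10,0],0]]';python3 - <<'E'
from h import *
np.set_printoptions(suppress=True,precision=1)
f=uncrop([(552,300),(748,279),(778,470),(578,494)],190,140,3.3)
P=plane("top",f,36);print(P,P.mean(0))
plan((424,-249,110,0))
crop("side","v1s",190,90,290,205,5)
E
```

```text
time_s: 16.95
ee_pos: [491.7, 172.7, 112.2]
ee_rot: [-91.2, -0.9, 39.9]
force: [0.1, 0.3, -3.2]
gripper_width: 51.7
[[ 497.5 -159.1   36. ]
 [ 512.7 -325.8   36. ]
 [ 351.7 -338.5   36. ]
 [ 334.7 -172.2   36. ]] [ 424.1 -248.9   36. ]
t 16.95 p [491.7 172.7 112.2] rot [-91.2  -0.9  39.9] F [ 0.1  0.3 -3.2] w 51.7 q6 -20.8
(424, -249, 110, 0) -> shift [-32.3   0.3 -28. ] turn 39.9 rows 8.5
```

View pics/v1s.png

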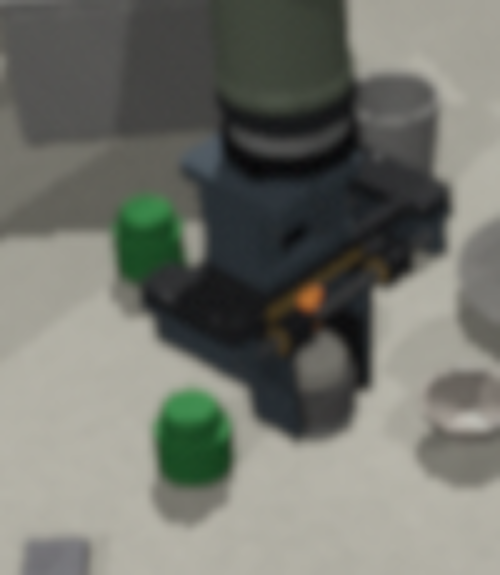

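```bash
python3 -m handwheel '[[4,[-3.6,0,-3.1],4.5],[4,[-7.2,0,-6.2],9],[4,[-10.8,0,-9.3],13.5],[4,[-14.4,0,-12.4],18],[4,[-18,0,-15.5],22.5],[4,[-21.6,0,-18.6],27],[4,[-25.2,0,-21.7],31.5],[4,[-28.8,0,-24.8],36],[4,[-32.3,0,-28],39.9],[4,[-32.3,0,-28],39.9]]';python3 - <<'E'
from h import *
plan((424,-249,17,0))
E
```

```text
time_s: 18.0
ee_pos: [420.5, -254.7, 109.8]
ee_rot: [-90.5, -1.1, -0.4]
force: [0.9, 0.5, -1.7]
gripper_width: 51.6
t 18.0 p [ 420.5 -254.7  109.8] rot [-90.5  -1.1  -0.4] F [ 0.9  0.5 -1.7] w 51.6 q6 -32.4
(424, -249, 17, 0) -> shift [0.17 9.28 0.65] turn -0.4 rows 1.9
```

```bash
python3 -m handwheel '[[4,[0.2,2,0.4],0],[4,[0.2,5,0.5],0],[4,[0.2,7.5,0.5],0],[4,[0.2,8.6,0.5],0],[4,[0.2,9.3,0.5],0],[4,[0.2,9.6,0.5],0],[4,[0.2,9.6,0.5],0]]';python3 - <<'E'
from h import *
plan()
crop("side","v2s",190,260,310,360,6)
E
```

```text
time_s: 18.7
ee_pos: [424.7, -250.5, 14.2]
ee_rot: [-90.5, -1.1, -0.3]
force: [0.2, -0.5, -2.1]
gripper_width: 51.6
t 18.7 p [ 424.7 -250.5   14.2] rot [-90.5  -1.1  -0.3] F [ 0.2 -0.5 -2.1] w 51.6 q6 -31.8
```

View pics/v2s.png

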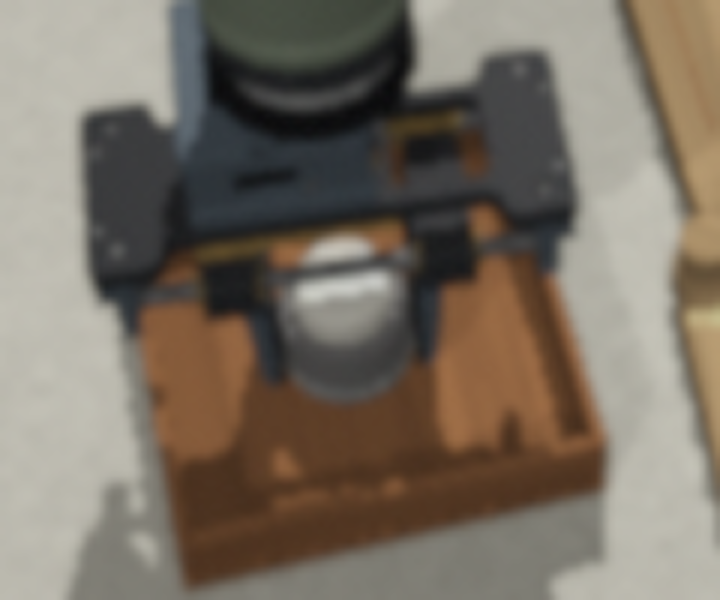

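No contact yet, as the force still reads −2 N. I'll lower a few millimetres more, then release.

```bash
python3 -m handwheel '[[4,[0,0.2,0],0],[4,[0,0.35,0],0],[4,[0,0.35,0],0]]';python3 -m handwheel '[[5.6,[0,0,0],0],[6.5,[0,0,0],0],[7,[0,0,0],0],[7,[0,0,0],0],[7,[0,-1,0],0],[7,[0,-4,0],0],[7,[0,-8,0],0],[7,[0,-13,0],0],[7,[-3,-14,3],0],[7,[-6,-14,6],0]]';python3 - <<'E'
from h import *
plan((330,250,160,0))
E
```

```text
time_s: 19.05
ee_pos: [425.8, -251.2, 13.3]
ee_rot: [-90.6, -1.3, -0.3]
force: [-3.2, 2.2, 14.4]
gripper_width: 51.3
time_s: 20.05
ee_pos: [364.3, -189.9, 154.1]
ee_rot: [-90.8, -1.6, -0.4]
force: [-0.0, 0.8, -0.7]
gripper_width: 70.2
t 20.05 p [ 364.3 -189.9  154.1] rot [-90.8  -1.6  -0.4] F [-0.   0.8 -0.7] w 70.2 q6 -28.9
(330, 250, 160, 0) -> shift [-3.7  -1.3  43.95] turn -0.4 rows 8.8
```

```bash
python3 -m handwheel '[[7,[-3,-2,41],0],[7,[-3,-2,41],0],[7,[-3,-2,41],0],[7,[-3,-2,41],0],[7,[-3,-2,41],0],[7,[-3,-2,41],0],[7,[-3,-2,41],0],[7,[-3,-2,41],0],[7,[-3,-2,41],0],[7,[-3,-2,41],0]]';python3 - <<'E'
from h import *
from ang import board
np.set_printoptions(suppress=True,precision=1)
plan()
im=vision.grab_frame("top"); cv2.imwrite("pics/w1.png",im[:,:,::-1]); crop("top","w1c",190,140,430,300,3.3,im)
s=vision.grab_frame("side"); cv2.imwrite("pics/w1s.png",s[:,:,::-1]); crop("side","w1sc",230,180,370,285,5.7,s)
try: board("pics/w1c.png",190,140,3.3,(395,570),(150,480))
except Exception as e: print(e)
E
```

```text
time_s: 21.05
ee_pos: [336.4, 221.8, 167.9]
ee_rot: [-90.8, -1.6, -0.2]
force: [0.7, -0.7, -0.6]
gripper_width: 69.8
t 21.05 p [336.4 221.8 167.9] rot [-90.8  -1.6  -0.2] F [ 0.7 -0.7 -0.6] w 69.8 q6 34.1
far angle 93.1707815381261 x at y=0 648.9686171633907 sd 0.334578830480098
near angle 92.96057163272042 x at y=0 560.2323161160737 sd 0.47914470817204124
rim angle 92.34622869444608 x0 697.204305648234 sd 4.311493427505604
```

View pics/w1.png

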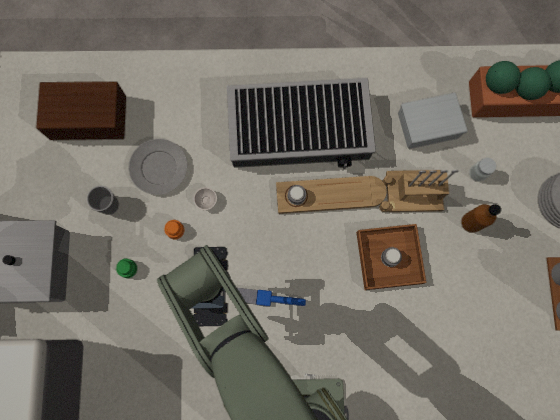

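View pics/w1s.png

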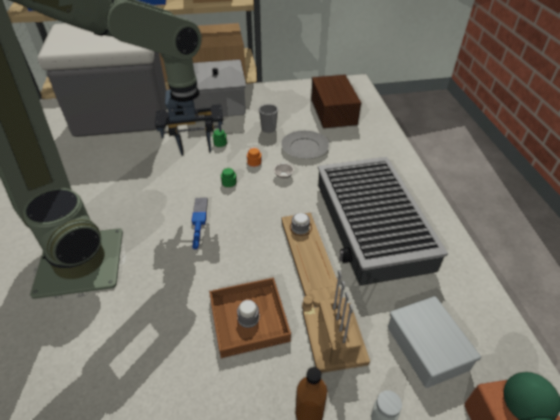

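View pics/w1sc.png

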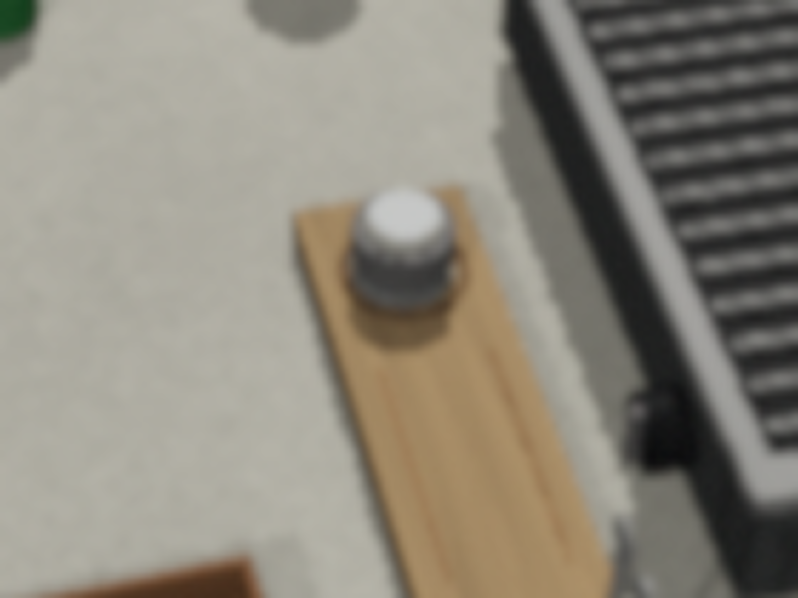

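View pics/w1c.png

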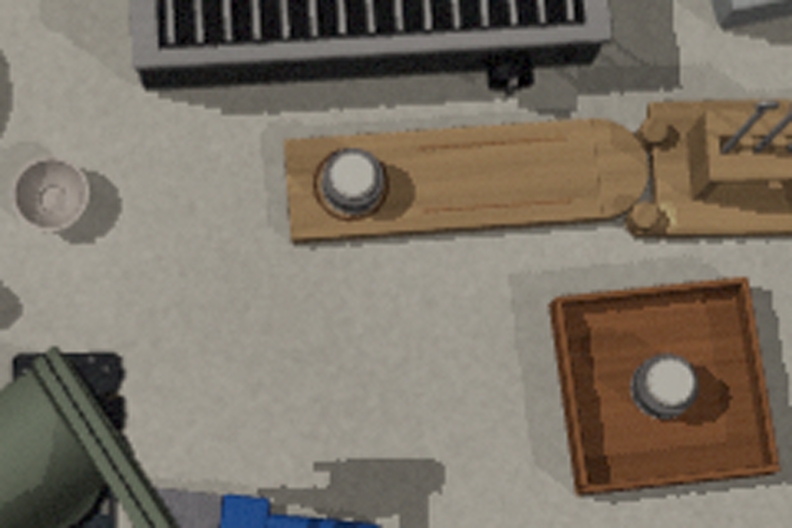

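The lamp stands upright in the ring with its cap down, and the other stands in the tray with its cap up. The bystanders sit where they were. One numeric check first, then I'll hand in.

```bash
python3 - <<'E'
from h import *
np.set_printoptions(suppress=True,precision=1)
T=cv2.imread("pics/w1.png");h=cv2.cvtColor(T,cv2.COLOR_BGR2HSV)
for nm,(x0,y0,x1,y1),z in(("ring lamp",(285,182,310,207),64),("tray lamp",(380,245,405,270),56)):
    m=(h[y0:y1,x0:x1,2]>150)&(h[y0:y1,x0:x1,1]<45);ys,xs=np.where(m);print(nm,m.sum(),plane("top",[(xs.mean()+x0,ys.mean()+y0)],z))
a=cv2.imread("pics/top0.png").astype(int);S0=cv2.imread("pics/side0.png");S1=cv2.imread("pics/w1s.png")
for nm,S in(("0",S0),("1",S1)):
    q=cv2.cvtColor(S,cv2.COLOR_BGR2HSV)
    for c,m in(("g",(q[...,0]>50)&(q[...,0]<80)&(q[...,1]>120)),("o",(q[...,0]<15)&(q[...,1]>160)&(q[...,2]>100)),("b",(q[...,0]>100)&(q[...,0]<130)&(q[...,1]>140))):
        k=m[120:260,185:300]
        n,l,s,ce=cv2.connectedComponentsWithStats(k.astype(np.uint8));print(nm,c,[(ce[i]+[185,120]).round(1).tolist() for i in range(1,n) if s[i,4]>40])
E
python3 -c "
from workcell import job; print(job.job_done())"
```

```text
ring lamp 121 [[602.8   8.2  64. ]]
tray lamp 134 [[ 424.5 -249.9   56. ]]
0 g [[219.1, 137.5], [228.1, 177.3]]
0 o [[253.7, 157.2]]
0 b [[197.6, 225.6]]
1 g [[219.2, 137.9], [228.1, 177.5]]
1 o [[253.7, 157.2]]
1 b [[197.6, 225.6]]
the job is handed in; nothing more can be done
None
```

I did all three parts in the order asked and handed the job in at about 21 s of the 72 s allowed.

- **Board:** I swung it with two pushes near its free end, with the round end staying against the rack posts. In the last picture it measured about 93.1°, against 92.3 to 92.8° for the grill front, so it is about 0.6° off parallel. The grill-edge measurement was the noisier of the two, with a scatter of about 4 mm along the edge.
- **Lamps:** I pressed both caps fully, at 21 to 24 N. The nearer lamp sprang back and the farther one stayed down.
- **Latched lamp:** It stands upright on the ring with its cap still down. Its centre measured (602.8, 8.2) mm, about 2 mm from the ring centre at (604.7, 7.8).
- **Spring-back lamp:** It stands in the tray at (424.5, −249.9) mm, about 1 mm from the tray centre.
- **Everything else:** The green and orange look-alikes and the blue brush were within 0.4 pixels of where they started. By eye, the other objects looked unmoved. The arm was clear of everything at hand-in.

**Disagreement between cameras:** The two cameras differed by up to about 5 mm in y for the same points. I trusted the top view because it agreed with where the gripper met the lamps.

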